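Wedge a row of slats into the sanding jig

ROBOT

A 6-joint arm with a two-finger parallel gripper is mounted at the origin on the work surface. World frame = base frame: x ahead of the robot, y to its left, z up, the work surface at z = 0. Lengths are in m, angles in rad, forces in N, time in s.
With the tool pointing down it reaches from about 0.3 to 1 m from the base axis. Payload 5.1 kg.
Tool frame: the origin (TCP) lies between the finger pads; the fingertips stand 17 mm ahead of it and the grasp point (between the pads) lies 2 mm behind it; z points along the fingers, y is the direction in which the jaws open and shut (so a half turn about z gives the same grasp; the last joint's range is limited). The gripper opens to 95 mm and grips with 3 to 60 N. Pads are 20 mm wide; open, the fingers measure 119 mm over their backs; the gripper's body (75 mm by 180 mm) begins 59 mm behind the grasp point.
Start: joints at [-1.379, 0.124, 1.65, -0, 1.367, -0.083], TCP at [0.176, -0.626, 0.232] pointing down, gripper open.
Joint ranges: [-2.61, 2.61], [-1.02, 2.33], [0.03, 2.71], [-1.35, 4.49], [0.32, 2.68], [-2.91, 2.91]. Speed limits (rad/s): [2.57, 2.57, 3.14, 3.14, 3.14, 3.14].

INTERFACE

Orientations are given as a unit quaternion [w, x, y, z].
In Python, from station import env gives the robot as it stands. The module is installed in compiled form; this text tells all that it offers.
- The arm moves only by the tool carry_out, never from a script. Its argument "commands" is a list of rows, each an object with "offset": the shift along the tool's x, y, z normalised to -1 to 1, where 1 is 30 mm, a list of three; "rot": the turn, a rotation vector about the tool's x, y, z normalised to -1 to 1, where 1 is 0.1 rad, a list of three. In form: [{"offset": [x, y, z], "rot": [wx, wy, wz]}, ...]. A call has 1 to 8 rows; each row shifts and turns the pose as measured when the row begins, along the tool's axes as they then stand; what a row does not reach is not made up. A row lasts 1/8 s, in which the tool goes at most 62.5 mm and 10.7 degrees, less where a joint would pass 70% of its speed; a pose out of reach is approached as far as the arm can. A call with a number of a shift or a turn outside -1 to 1 is refused whole. A call with a gripper value outside its range is refused whole. "gripper" is the closure in counts, from 0 (fully open) to 255 (shut), set as the call begins (left out, the last holds). The fingers move at their own pace and stop on an object; "grip_force" is the grip in N (left out, the last holds). Time passes only in rows, so rows that do not move let the fingers close. It gives the time, the measured TCP pose, the force and the opening at its end, in the units of the state.
- env.get_obs(): the state, without advancing time (a new reading comes with each control period).
- env.camera(name): name is "side" or "top"; returns the picture (384x512x3 uint8, blue, green, red); there is no depth.
- env.calibration(name): a dict with "camera_matrix" (3x3 intrinsics, pixels), "extrinsics" (4x4, takes a point from camera to world coordinates). Camera axes: x right, y down, z forward; pixel columns grow to the right and rows downward; lengths in m; the calibration is good to about 2 mm. A picture is of the moment at which its call begins. calibration takes no time and is no camera call.
- env.hand_in(): hands the job in, once; it reports no verdict.
The state is a dict: "clock": time; "q": joint angles; "qvel": joint speeds; "joint_torque": joint torques, N m; "ee_pos": TCP position; "tcp_rot": TCP orientation; "contact_force": force on the tool from outside, world axes, zero at the start; "wrist_torque": the same for the moment, N m; "opening": opening from 0.0 (shut) to 1.0 (fully open).
Only numpy, scipy, OpenCV 4.12 (cv2) and the standard library are available. Lean on these libraries where they do the work, as an engineer would, in place of code of your own. Each camera call takes 0.05 s, during which the arm holds its last target.

TASK

Clamp up the slats in the jig on the bench for sanding: lay every slat flat in its bed, side by side, with the row closed up against the side fence and each slat's end hard against the end fence. The bed is four places wide, so make up any places left over with the thinner packing strips; then drive the wedge that now lies loose in the bed, thin end first, between the row and the slanted cleat until it jams and holds the row tight. Any strip left over goes into the offcut box. Do not disturb the sander, the mug or the tape measure.

Things in the scene. Friction and masses are not known exactly. Their poses are not given: they have to be found in the camera images.
- jig: Sanding jig screwed to the bench: plywood board 250 x 280 x 15 mm with three wooden strips 14 mm high on top. Origin: centre of its underside. x runs along the slats to the end fence, y to the side fence, z up. Bed (board's top) 15 mm up. Side fence along x, inner face at y = +108 mm, 20 mm wide. End fence along y, inner face at x = +85 mm, from y = +108 to -40. The lane beside the cleat is open at both ends.
- corner (a point): Point on the bed in the inside corner of the two fences (jig frame x = +85, y = +108, z = +15 mm), axes as the jig's. Pieces are 36 mm wide, so the four places of the closed row have their centres 18, 54, 90 and 126 mm from it towards -y, and the row ends 144 mm from it. A slat against the end fence has its centre 65 mm from it towards -x.
- wedge_start (a point): Point on the bed (jig frame x = -5, y = -56, z = +15 mm), axes as the jig's: where the wedge's origin stands, its x along the jig's x, when it just begins to jam beside a full closed row. Pressed hard it goes hardly any deeper (under 5 mm).
- cleat: The slanted cleat, opposite the side fence, fixed to the jig: strip 160 x 22 x 14 mm, x along its length. Origin: middle of its inner face, at the height of the jig's underside. In the jig's frame the inner face runs from (x, y) = (-60, -83) to (+99, -63) mm: the lane between row and cleat narrows by 1 mm in 8 towards +x.
- slat1: Pine slat, a plain bar 130 x 36 x 30 mm (x, y, z), 70 to 130 g. Origin: centre of its underside; x along its length. It lies loose on the bench. Two to four slats are there; an absent one reads None. All slats are alike.
- slat2: Pine slat, a plain bar 130 x 36 x 30 mm (x, y, z), 70 to 130 g. Origin: centre of its underside; x along its length. It lies loose on the bench. Two to four slats are there; an absent one reads None. All slats are alike.
- slat3: Pine slat, a plain bar 130 x 36 x 30 mm (x, y, z), 70 to 130 g. Origin: centre of its underside; x along its length. It lies loose on the bench. Two to four slats are there; an absent one reads None. All slats are alike.
- slat4: Pine slat, a plain bar 130 x 36 x 30 mm (x, y, z), 70 to 130 g. Origin: centre of its underside; x along its length. It lies loose on the bench. Two to four slats are there; an absent one reads None. All slats are alike.
- strip1: Packing strip of plywood, 100 x 36 x 16 mm (x, y, z): as wide as a slat, but shorter and thinner; 40 g. Origin: centre of its underside; x along its length. It lies loose on the bench. In the row it belongs alongside the slats, near the end fence or about level with their middle.
- strip2: Packing strip of plywood, 100 x 36 x 16 mm (x, y, z): as wide as a slat, but shorter and thinner; 40 g. Origin: centre of its underside; x along its length. It lies loose on the bench. In the row it belongs alongside the slats, near the end fence or about level with their middle.
- wedge: Dark wooden wedge 160 mm long, 20 high, 50 wide at the fat and 30 at the thin end, 65 to 110 g. Origin: on the underside, mid length, mid width there (40). x points to the thin end. +y side (y = +20) straight, for the row; -y side tapers (y = -30 fat, -10 thin), for the cleat. It starts loose in the bed, in the row's way. A push of 15 to 25 N on the fat end drives it; friction holds it.
- offcuts: Offcut box: open plywood box, 150 x 130 x 50 mm outside (x, y, z), walls and floor 5 mm, empty, standing firmly on the bench. Origin: centre of its underside, x along its longer side.
- sander: Round random-orbit sander standing on its pad, 125 mm across, 150 mm high, with a dust spout. Origin: centre of its underside. Leave alone.
- mug: White mug, 80 mm across, 95 mm high. Origin: centre of its underside. Leave alone.
- tape: Black tape measure, 75 x 62 x 40 mm. Origin: centre of its underside. Leave alone.
Things that resemble listed ones, but are neither listed nor needed, are in the scene too. What is shaped like the strip2 but orange is not meant.

How it is judged:
By the outcome, as a careful person would: the job done as asked, in the order asked, and still so for the second after the job is handed in, with the robot touching nothing.
Of slat1, slat2, slat3, slat4 only 2 to 4 are there at a start; the rules pass over those that are not, and their reading is None.
At some moment in a run one of slat1, slat2, slat3, slat4, strip1, strip2, wedge may be knocked a few centimetres aside while the robot is not near it.
Once in a run the grip may slacken for a moment while it holds something.
It also fails if it takes over 210 s, if anything falls off the work surface, if the arm or the gripper's body presses on something with over 40 N, if the wrist force passes 120 N, or if a joint passes its speed limit or range.

## Working session

There is one attempt and no reset: what is moved stays moved. The work goes in short steps, Python scripts to look and compute and a tool call to move; the robot and the scene stay as the last step left them, time stands still between calls to the robot, and variables do not carry over. Pictures are saved under pics/ and viewed, and the job is handed in when it is done.

Besides the shell and the picture viewer there is one more tool, called after "Request:" by a JSON object that holds its "op" and its "data", one argument or row to a line. carry_out: Moves the arm, as the interface text tells. Scaled input: -1 to 1 covers 30 mm each way for a shift and 0.1 rad each way for a turn. Its arguments: {"type":"object","properties":{"commands":{"type":"array"},"gripper":{"type":"number"},"grip_force":{"type":"number"}},"required":["commands"]}

```bash
mkdir -p pics; ls
python3 - <<'E'
from station import env
import cv2,numpy as np
o=env.get_obs(); print(o)
for n in("top","side"):
    im=env.camera(n); cv2.imwrite(f"pics/{n}0.png",im); c=env.calibration(n); print(n,c["camera_matrix"],c["extrinsics"])
E
```

```text
pics
{'clock': 0.0, 'q': array([-1.37863624e+00,  1.24471188e-01,  1.65166290e+00,  3.19531847e-06,
        1.36750532e+00, -8.26157448e-02]), 'qvel': array([ 0.00077518,  0.00065732, -0.00025015,  0.00195334, -0.00171037,
        0.00115054]), 'joint_torque': array([ 3.14344288e-04, -4.17601955e+01, -3.59933245e+01,  7.75315706e-02,
        4.89862589e-02, -1.71078382e-04]), 'ee_pos': array([ 0.17621195, -0.62502849,  0.23041553]), 'tcp_rot': array([-1.02193006e-03,  9.90576641e-01,  1.36955723e-01, -5.44625924e-05]), 'contact_force': array([0.29143033, 0.19558579, 0.23259755]), 'wrist_torque': array([-0.00470856, -0.04421876,  0.02813399]), 'opening': 1.0036944483279195}
top [[456.09794959   0.         254.2142203 ]
 [  0.         456.09794959 188.95157938]
 [  0.           0.           1.        ]] [[-2.32323538e-02 -9.73262672e-01  2.28517022e-01  2.77211195e-01]
 [-9.99729471e-01  2.23624600e-02 -6.39567780e-03 -2.83568145e-03]
 [ 1.11447171e-03 -2.28603788e-01 -9.73518909e-01  1.29647461e+00]
 [ 0.00000000e+00  0.00000000e+00  0.00000000e+00  1.00000000e+00]]
side [[431.31839329   0.         255.72567449]
 [  0.         431.31839329 191.89309032]
 [  0.           0.           1.        ]] [[ 0.98892317 -0.09922552  0.11038687  0.41810025]
 [-0.14829728 -0.69176327  0.70673297 -0.85333229]
 [ 0.00623563 -0.71527468 -0.6988156   0.87486558]
 [ 0.          0.          0.          1.        ]]
```

View pics/top0.png

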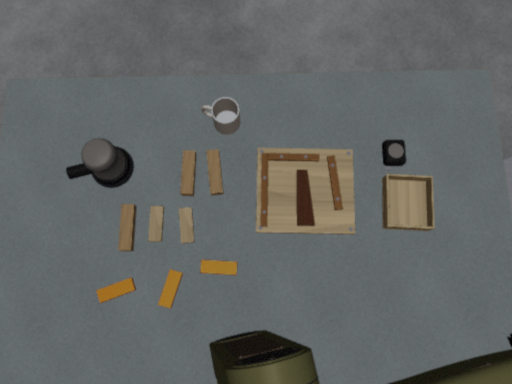

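View pics/side0.png

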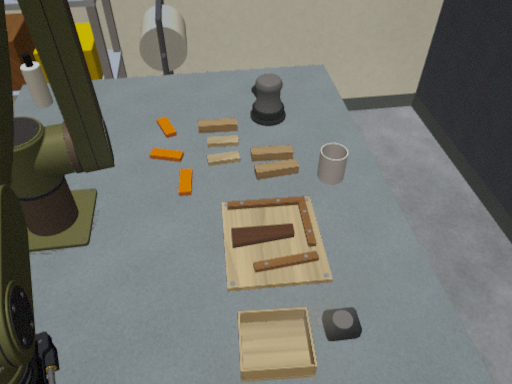

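The top view shows three slats at (188,172), (215,172) and (127,227), and two pale strips at (155,223) and (186,225). There are three orange decoys, the jig at about (305,190) with the dark wedge at (304,200), and the box at (409,202). Next I'll confirm this in an enlarged crop and measure.

Run:
```python
import cv2
im=cv2.imread("pics/top0.png")
cv2.imwrite("pics/top0a.png",cv2.resize(im[130:310,90:260],None,fx=3.3,fy=3.3,interpolation=cv2.INTER_CUBIC))
cv2.imwrite("pics/top0b.png",cv2.resize(im[130:250,245:445],None,fx=4,fy=4,interpolation=cv2.INTER_CUBIC))
hsv=cv2.cvtColor(im,cv2.COLOR_BGR2HSV)
for p in [(188,172),(215,172),(127,227),(155,223),(186,225),(219,267),(304,200),(264,190),(300,157),(335,180),(280,200),(345,225),(230,200)]:
    print(p,hsv[p[1],p[0]])
```

```text
(188, 172) [ 18 104 130]
(215, 172) [ 17 101 131]
(127, 227) [ 17 100 130]
(155, 223) [ 20  81 135]
(186, 225) [ 19  79 135]
(219, 267) [ 20 190 158]
(304, 200) [ 11 148  62]
(264, 190) [ 15 157 101]
(300, 157) [ 14 155  99]
(335, 180) [ 15 154 103]
(280, 200) [ 20  83 136]
(345, 225) [ 19  80 143]
(230, 200) [ 90  14 106]
```

View pics/top0a.png

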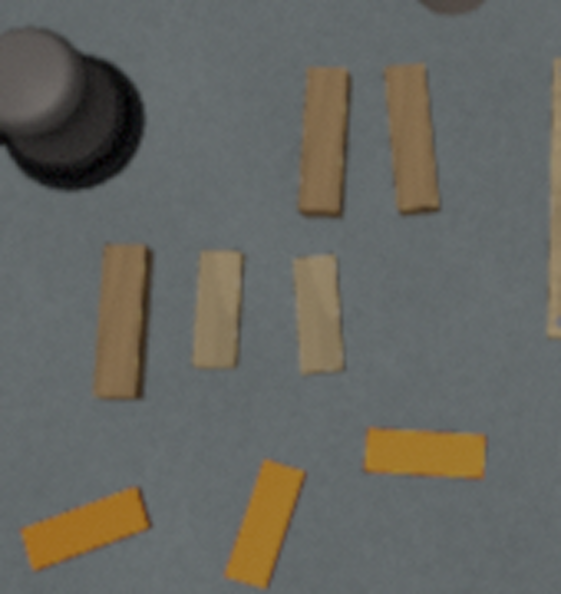

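View pics/top0b.png

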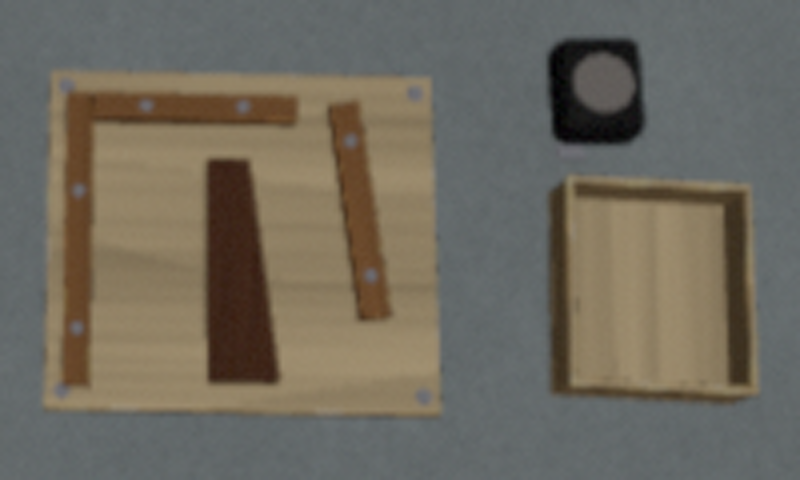

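The crop confirms three brown slats and two pale plywood strips. The three orange pieces are the decoys that aren't meant. Now to measure.

```bash
cat > h.py <<'E'
import cv2,numpy as np
from station import env
def ray(name,px,z):
    c=env.calibration(name);K=c["camera_matrix"];E=c["extrinsics"]
    px=np.atleast_2d(np.asarray(px,float))
    d=np.c_[(px[:,0]-K[0,2])/K[0,0],(px[:,1]-K[1,2])/K[1,1],np.ones(len(px))]@E[:3,:3].T
    o=E[:3,3]; t=(z-o[2])/d[:,2]
    return (o+t[:,None]*d)[:,:2]
def proj(name,P):
    c=env.calibration(name);K=c["camera_matrix"];E=np.linalg.inv(c["extrinsics"])
    P=np.atleast_2d(P); q=P@E[:3,:3].T+E[:3,3]; q=q@K.T; return q[:,:2]/q[:,2:]
def contours(mask,amin=60):
    mask=mask.astype(np.uint8)*255
    big=cv2.resize(mask,None,fx=4,fy=4,interpolation=cv2.INTER_LINEAR)
    cs,_=cv2.findContours((big>127).astype(np.uint8),cv2.RETR_EXTERNAL,cv2.CHAIN_APPROX_NONE)
    return [(c[:,0,:]+0.5)/4-0.5 for c in cs if cv2.contourArea(c)>amin*16]
def bar(name,c,ztop,zbot,L,W):
    """centre, yaw of bar with top at ztop from silhouette contour; extents in mm for check"""
    p=ray(name,c,ztop)
    (cx,cy),(a,b),ang=cv2.minAreaRect((p*1000).astype(np.float32))
    ang=np.deg2rad(ang)
    if a<b: a,b=b,a; ang+=np.pi/2
    ang=(ang+np.pi/2)%np.pi-np.pi/2
    cen=np.array([cx,cy])/1000
    o=env.calibration(name)["extrinsics"][:3,3]
    sh=(cen-o[:2])*(ztop-zbot)/(o[2]-zbot)   # bottom appears shifted toward nadir by this
    u=np.array([np.cos(ang),np.sin(ang)]);v=np.array([-u[1],u[0]])
    # bottom in top plane: cen - sh ; silhouette centre is true - sh/2
    true=cen+sh/2
    exp=(L+1000*abs(sh@u),W+1000*abs(sh@v))
    return true,np.degrees(ang),(a,b),exp
def pieces(im,verbose=True):
    hsv=cv2.cvtColor(im,cv2.COLOR_BGR2HSV);H,S,V=[hsv[...,i].astype(int) for i in range(3)]
    m=(H>8)&(H<28)&(S>45)&(S<175)&(V>40)
    out=[]
    for c in contours(m):
        w=ray("top",c,0.02)
        ar=cv2.contourArea((w*1000).astype(np.float32)); ce=w.mean(0)
        msk=np.zeros(im.shape[:2],np.uint8);cv2.fillPoly(msk,[np.round(c).astype(np.int32)],1)
        s=np.median(S[msk>0]);v=np.median(V[msk>0])
        out.append((c,ar,ce,s,v))
        if verbose: print("px",c.mean(0).round(1),"area",round(ar),"ctr",ce.round(3),"S",s,"V",v)
    return out
def state():
    o=env.get_obs();w,x,y,z=o["tcp_rot"]
    yaw=np.degrees(np.arctan2(2*(x*y+w*z),1-2*(y*y+z*z)))
    print("t",round(o["clock"],2),"pos",(o["ee_pos"]*1000).round(1),"yaw x-axis",yaw.round(2),"F",o["contact_force"].round(1),"open",round(o["opening"],3))
    return o
E
python3 - <<'E'
from h import *
im=cv2.imread("pics/top0.png")
for c,ar,ce,s,v in pieces(im):
    if 2000<ar<8000:
        sl=s>90
        r=bar("top",c,*( (0.03,0,130,36) if sl else (0.016,0,100,36)))
        print("  ","slat" if sl else "strip",r[0].round(4),round(r[1],1),np.round(r[2],1),np.round(r[3],1))
    if ar>40000:
        r=bar("top",c,0.015,0,280,250);print("  jig",r[0].round(4),round(r[1],2),np.round(r[2],1),np.round(r[3],1))
E
```

```text
px [462. 377.] area 524 ctr [ 0.058 -0.544] S 100.0 V 53.0
px [499.4 372. ] area 1564 ctr [ 0.068 -0.644] S 97.0 V 68.0
px [268.7 370.9] area 4526 ctr [ 0.085 -0.038] S 92.0 V 84.0
px [116.8 288.1] area 621 ctr [0.307 0.371] S 119.5 V 127.0
px [169.9 288.7] area 3942 ctr [0.302 0.226] S 188.0 V 159.0
px [218.4 266.9] area 3921 ctr [0.358 0.093] S 184.0 V 159.0
px [186. 225.] area 3597 ctr [0.477 0.184] S 78.0 V 137.0
px [155.6 223.4] area 3716 ctr [0.484 0.27 ] S 79.0 V 137.0
px [126.7 227.4] area 5477 ctr [0.474 0.351] S 102.0 V 126.0
px [407.8 202.3] area 22819 ctr [ 0.528 -0.449] S 79.0 V 141.0
px [187.7 172.7] area 5201 ctr [0.63 0.18] S 102.0 V 127.0
px [214.3 171.6] area 4912 ctr [0.631 0.103] S 102.0 V 127.0
px [305.1 191. ] area 69414 ctr [ 0.569 -0.157] S 79.0 V 141.0
   slat [ 0.0779 -0.0391] -80.5 [166.2  70.2] [130.1  40.6]
   slat [0.3033 0.2266] -18.5 [104.   41.4] [131.1  41.2]
   slat [0.3581 0.0936] 84.9 [103.9  40.9] [132.4  37.6]
   strip [0.4793 0.1852] 4.4 [102.9  39.1] [102.6  38.1]
   strip [0.4855 0.2721] -2.4 [102.7  39.6] [102.4  39.5]
   slat [0.4765 0.3518] -1.8 [132.   44.2] [134.3  44.3]
   slat [0.6324 0.1808] -2.9 [137.   40.9] [137.9  40.6]
   slat [0.6329 0.104 ] 5.1 [137.6  39. ] [138.3  37.7]
  jig [ 0.5743 -0.1583] 87.57 [282.4 253.5] [281.6 253.5]
```

```bash
cat >> h.py <<'E'
JC=np.array([0.5743,-0.1583]);JY=np.radians(-2.43)
def j2w(p): 
    R=np.array([[np.cos(JY),-np.sin(JY)],[np.sin(JY),np.cos(JY)]]); return np.atleast_2d(p)/1000@R.T+JC
def w2j(p):
    R=np.array([[np.cos(JY),-np.sin(JY)],[np.sin(JY),np.cos(JY)]]); return (np.atleast_2d(p)-JC)@R*1000
E
python3 - <<'E'
from h import *
# overlay predicted jig lines in both views
for n in("top","side"):
    im=cv2.imread(f"pics/{n}0.png"); big=cv2.resize(im,None,fx=4,fy=4,interpolation=cv2.INTER_CUBIC)
    def pl(pts,z,col):
        w=j2w(pts); p=proj(n,np.c_[w,np.full(len(w),z)]); cv2.polylines(big,[np.round((p+.5)*4-.5).astype(int)],True,col,1)
        return p
    b=pl([(-125,-140),(125,-140),(125,140),(-125,140)],.015,(0,0,255))
    pl([(85,108),(85,-40)],.029,(255,0,0)); pl([(85,108),(-110,108)],.029,(255,0,0)); pl([(-60,-83),(99,-63)],.029,(255,0,0))
    x0,y0,x1,y1=(245,140,370,245) if n=="top" else (210,185,340,295)
    cv2.imwrite(f"pics/{n}_ov.png",cv2.resize(big[y0*4:y1*4,x0*4:x1*4],None,fx=1.25,fy=1.25))
# wedge
im=cv2.imread("pics/top0.png");hsv=cv2.cvtColor(im,cv2.COLOR_BGR2HSV);H,S,V=[hsv[...,i].astype(int) for i in range(3)]
m=(H<16)&(S>110)&(V<82);m[:140]=0;m[245:]=0;m[:,:250]=0;m[:,360:]=0
for c in contours(m):
    j=w2j(ray("top",c,.035)); ap=cv2.approxPolyDP(j.astype(np.float32),4,True)[:,0]; print(ap.round(1))
m=(H<19)&(S>125)&(V>85);m[:140]=0;m[245:]=0;m[:,:250]=0;m[:,360:]=0
for c in contours(m):
    j=w2j(ray("top",c,.029)); ap=cv2.approxPolyDP(j.astype(np.float32),3,True)[:,0]; print("fence/cleat",ap.round(1).tolist())
E
```

```text
[[  52.2   22.8]
 [-105.7   26.7]
 [-108.4  -16.5]
 [ -90.   -20.2]
 [  48.9   -1.5]]
fence/cleat [[-70.9000015258789, 112.19999694824219], [-76.5999984741211, 114.9000015258789], [-74.69999694824219, 127.5999984741211], [-110.30000305175781, 126.4000015258789], [-109.30000305175781, 111.0]]
fence/cleat [[28.299999237060547, 110.5999984741211], [22.299999237060547, 116.30000305175781], [24.299999237060547, 126.30000305175781], [-70.4000015258789, 127.0], [-64.5999984741211, 124.30000305175781], [-66.5, 111.5]]
fence/cleat [[94.0, -64.19999694824219], [69.0, -63.79999923706055], [60.900001525878906, -69.4000015258789], [51.099998474121094, -66.30000305175781], [19.299999237060547, -74.4000015258789], [9.699999809265137, -71.30000305175781], [-1.2000000476837158, -76.80000305175781], [-57.099998474121094, -81.30000305175781], [-60.5, -91.19999694824219], [-56.70000076293945, -100.4000015258789], [-38.599998474121094, -100.9000015258789], [13.0, -90.69999694824219], [16.700000762939453, -93.5999984741211], [70.19999694824219, -86.19999694824219], [61.79999923706055, -79.5], [66.0999984741211, -68.80000305175781], [77.5, -73.30000305175781], [75.5, -86.30000305175781], [97.30000305175781, -81.0]]
fence/cleat [[32.5, 126.5], [37.79999923706055, 120.0999984741211], [35.79999923706055, 110.0], [81.5, 110.5999984741211], [86.0999984741211, 106.30000305175781], [82.80000305175781, -33.599998474121094], [99.5, -37.400001525878906], [102.69999694824219, -7.0], [92.0999984741211, -6.199999809265137], [87.30000305175781, 4.800000190734863], [94.80000305175781, 9.100000381469727], [102.5, 6.900000095367432], [99.4000015258789, 9.800000190734863], [101.30000305175781, 65.69999694824219], [90.69999694824219, 63.5], [86.0, 72.19999694824219], [90.4000015258789, 78.69999694824219], [101.0999984741211, 76.5999984741211], [103.5999984741211, 102.80000305175781], [100.0999984741211, 126.80000305175781]]
```

View pics/top_ov.png

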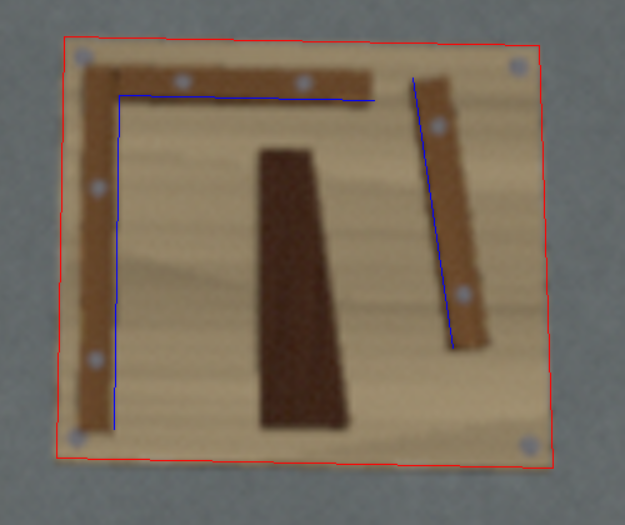

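View pics/side_ov.png

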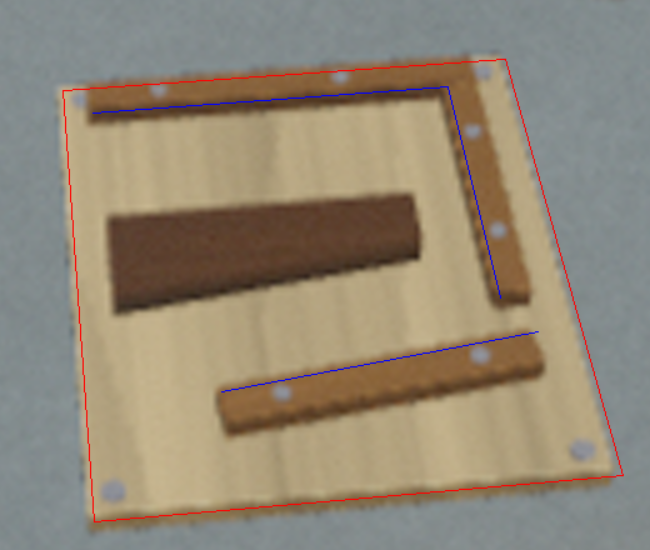

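The overlays fit to within about 1–2 mm in both views. The wedge's origin is near jig (-26,4), with its thin end towards the end fence. I'll add a helper that works out the moves.

```bash
cat >> h.py <<'E'
from scipy.spatial.transform import Rotation as R_
def plan(tx,ty,tz,yaw=None):
    """world mm target -> total shift in tool axes (units of 30mm) and turn (units of .1rad)"""
    o=state();q=o["tcp_rot"];R=R_.from_quat([q[1],q[2],q[3],q[0]])
    d=np.array([tx,ty,tz])/1000-o["ee_pos"]
    off=R.inv().apply(d)/0.03
    s="  total off units %s"%np.round(off,2)
    if yaw is not None:
        T=R_.from_euler("z",np.radians(yaw))*R_.from_euler("x",np.pi)
        rv=(R.inv()*T).as_rotvec()/0.1; s+="  total rot units %s"%np.round(rv,2)
        d2=T.inv().apply(d)/0.03; s+="  off if turned first %s"%np.round(d2,2)
    n=int(np.ceil(max(np.abs(off).max(), np.abs(rv).max() if yaw is not None else 0)-1e-6)); print(s," min rows",n)
    return off
def planj(jx,jy,z,dyaw=0):
    w=j2w([(jx,jy)])[0]*1000; print("world tgt",w.round(1),z); return plan(w[0],w[1],z,np.degrees(JY)+dyaw)
E
python3 - <<'E'
from h import *
print(ray("top",[(226,108)],.095), ray("side",[(333,152)],.095), ray("top",[(112,168)],0), ray("top",[(394,152)],.04))
planj(-26,4,100,2.1)
E
```

```text
[[0.79577697 0.06345505]] [[0.78453032 0.06558371]] [[0.65466042 0.40668294]] [[ 0.67238274 -0.41690603]]
world tgt [ 548.5 -153.2] 100
t 0.1 pos [ 176.2 -625.1  230.5] yaw x-axis 15.75 F [ 0.9  0.5 -0.4] open 0.999
  total off units [ 16.21 -11.76   4.37]  total rot units [-0.02  0.    2.81]  off if turned first [ 12.32 -15.8    4.35]  min rows 17
```

Request:
{"op": "carry_out", "data": {
  "commands": [
    {"offset":[0,0,0],"rot":[0,0,0.94]},
    {"offset":[0,0,0],"rot":[0,0,0.94]},
    {"offset":[0,0,0],"rot":[0,0,0.94]},
    {"offset":[0.77,-0.99,0],"rot":[0,0,0]},
    {"offset":[0.77,-0.99,0],"rot":[0,0,0]},
    {"offset":[0.77,-0.99,0],"rot":[0,0,0]},
    {"offset":[0.77,-0.99,0],"rot":[0,0,0]},
    {"offset":[0.77,-0.99,0],"rot":[0,0,0]}
  ],
  "gripper": 95,
  "grip_force": 25
}}

```text
clock: 1.1
ee_pos: [0.295, -0.4736, 0.2253]
tcp_rot: [-0.005, 1.0, -0.011, -0.001]
contact_force: [0.6, 0.3, -0.0]
opening: 0.625
```

Request:
{"op": "carry_out", "data": {
  "commands": [
    {"offset":[0.77,-0.99,0],"rot":[0,0,0]},
    {"offset":[0.77,-0.99,0],"rot":[0,0,0]},
    {"offset":[0.77,-0.99,0],"rot":[0,0,0]},
    {"offset":[0.77,-0.99,0],"rot":[0,0,0]},
    {"offset":[0.77,-0.99,0],"rot":[0,0,0]},
    {"offset":[0.77,-0.99,0],"rot":[0,0,0]},
    {"offset":[0.77,-0.99,0],"rot":[0,0,0]},
    {"offset":[0.77,-0.99,0],"rot":[0,0,0]}
  ]
}}

```text
clock: 2.1
ee_pos: [0.4886, -0.2297, 0.2234]
tcp_rot: [-0.008, 1.0, -0.011, -0.004]
contact_force: [0.9, -0.9, 1.0]
opening: 0.627
```

```bash
python3 -c "
from h import *
planj(-26,4,100,2.1)"
```

```text
world tgt [ 548.5 -153.2] 100
t 2.1 pos [ 488.6 -229.7  223.4] yaw x-axis -1.28 F [ 0.9 -0.9  1. ] open 0.627
  total off units [ 1.97 -2.53  4.14]  total rot units [-0.15  0.07 -0.17]  off if turned first [ 1.98 -2.56  4.11]  min rows 5
```

Request:
{"op": "carry_out", "data": {
  "commands": [
    {"offset":[0.5,-0.64,0.8],"rot":[-0.15,0.07,-0.17]},
    {"offset":[0.5,-0.64,0.8],"rot":[0,0,0]},
    {"offset":[0.5,-0.64,0.8],"rot":[0,0,0]},
    {"offset":[0.48,-0.62,0.8],"rot":[0,0,0]},
    {"offset":[0,0,0.9],"rot":[0,0,0]},
    {"offset":[0,0,0],"rot":[0,0,0]}
  ]
}}

```text
clock: 2.85
ee_pos: [0.5501, -0.1479, 0.0951]
tcp_rot: [-0.0, 1.0, -0.0, -0.001]
contact_force: [0.2, -0.3, 0.5]
opening: 0.628
```

```bash
python3 -c "
from h import *
planj(-26,4,37,2.1)
cv2.imwrite('pics/side1.png',env.camera('side')[150:320,180:360])
cv2.imwrite('pics/side1.png',cv2.resize(cv2.imread('pics/side1.png'),None,fx=3.5,fy=3.5))"
```

```text
world tgt [ 548.5 -153.2] 37
t 2.85 pos [ 550.1 -147.9   95.1] yaw x-axis -0.0 F [ 0.2 -0.3  0.5] open 0.628
  total off units [-0.05  0.18  1.94]  total rot units [-0.    0.03  0.06]  off if turned first [-0.05  0.18  1.94]  min rows 2
```

View pics/side1.png

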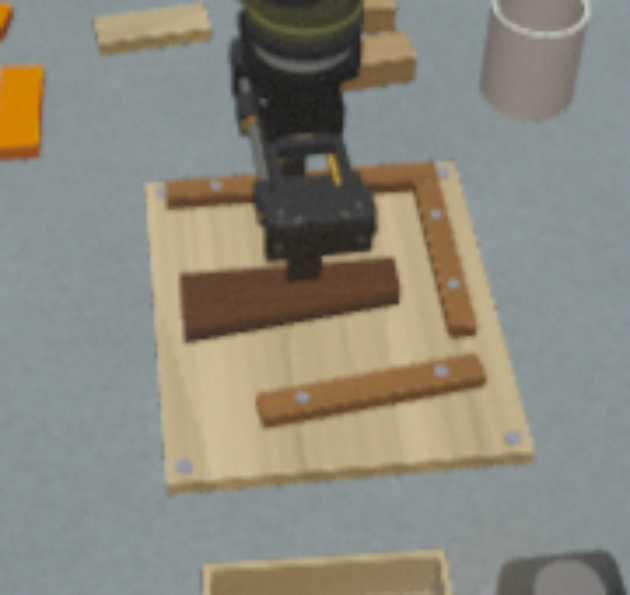

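The side crop shows the gripper straddling the middle of the wedge. I'll lower and grip.

Request:
{"op": "carry_out", "data": {
  "commands": [
    {"offset":[-0.03,0.1,0.95],"rot":[0,0,0]},
    {"offset":[-0.02,0.08,0.85],"rot":[0,0,0]},
    {"offset":[0,0,0.1],"rot":[0,0,0]}
  ]
}}

```text
clock: 3.28
ee_pos: [0.5534, -0.1561, 0.0446]
tcp_rot: [0.002, 1.0, -0.001, 0.005]
contact_force: [-0.2, -0.4, -0.0]
opening: 0.625
```

Request:
{"op": "carry_out", "data": {
  "commands": [
    {"offset":[0,0,0],"rot":[0,0,0]},
    {"offset":[0,0,0],"rot":[0,0,0]},
    {"offset":[0,0,0],"rot":[0,0,0]},
    {"offset":[0,0,0],"rot":[0,0,0]}
  ],
  "gripper": 255,
  "grip_force": 20
}}

```text
clock: 3.78
ee_pos: [0.5561, -0.1573, 0.0496]
tcp_rot: [0.003, 1.0, -0.001, 0.008]
contact_force: [0.3, 0.3, -0.8]
opening: 0.407
```

```bash
python3 -c "
from h import *
state()
planj(-100,-63,50,2.1)"
```

```text
t 3.77 pos [ 556.1 -157.3   49.6] yaw x-axis -0.12 F [ 0.3  0.3 -0.8] open 0.407
world tgt [ 471.7 -217. ] 50
t 3.77 pos [ 556.1 -157.3   49.6] yaw x-axis -0.12 F [ 0.3  0.3 -0.8] open 0.407
  total off units [-2.81  2.   -0.05]  total rot units [ 0.06 -0.16  0.04]  off if turned first [-2.8   2.01 -0.01]  min rows 3
```

The arm crept up, with the TCP at 50 mm, so the grip is shallow. I'll reopen, lower and regrip.

Request:
{"op": "carry_out", "data": {
  "commands": [
    {"offset":[0,0,0],"rot":[0,0,0]},
    {"offset":[0,0,0],"rot":[0,0,0]}
  ],
  "gripper": 105
}}

```text
clock: 4.03
ee_pos: [0.5565, -0.1574, 0.0501]
tcp_rot: [0.003, 1.0, -0.001, 0.008]
contact_force: [0.0, -0.8, 0.8]
opening: 0.555
```

```bash
python3 -c "
from h import *
planj(-26,4,37,2.1)"
```

```text
world tgt [ 548.5 -153.2] 37
t 4.03 pos [ 556.5 -157.4   50.1] yaw x-axis -0.11 F [ 0.  -0.8  0.8] open 0.555
  total off units [-0.27 -0.14  0.43]  total rot units [ 0.07 -0.17  0.04]  off if turned first [-0.27 -0.14  0.44]  min rows 1
```

Request:
{"op": "carry_out", "data": {
  "commands": [
    {"offset":[-0.26,-0.14,0.44],"rot":[0.07,-0.17,0.04]},
    {"offset":[0,0,0],"rot":[0,0,0]}
  ]
}}

```text
clock: 4.28
ee_pos: [0.548, -0.1528, 0.0355]
tcp_rot: [-0.001, 1.0, -0.003, -0.001]
contact_force: [-0.1, 0.5, -0.8]
opening: 0.589
```

```bash
python3 -c "
from h import *
planj(-26,4,37,2.1)"
```

```text
world tgt [ 548.5 -153.2] 37
t 4.28 pos [ 548.  -152.8   35.5] yaw x-axis -0.35 F [-0.1  0.5 -0.8] open 0.589
  total off units [ 0.02  0.01 -0.05]  total rot units [-0.01  0.02 -0.  ]  off if turned first [ 0.02  0.01 -0.05]  min rows 1
```

Request:
{"op": "carry_out", "data": {
  "commands": [
    {"offset":[0,0,-0.03],"rot":[0,0,0]},
    {"offset":[0,0,0],"rot":[0,0,0]},
    {"offset":[0,0,0],"rot":[0,0,0]},
    {"offset":[0,0,0],"rot":[0,0,0]}
  ],
  "gripper": 255,
  "grip_force": 20
}}

```text
clock: 4.78
ee_pos: [0.5479, -0.1528, 0.0362]
tcp_rot: [-0.001, 1.0, -0.003, -0.001]
contact_force: [-0.7, 0.5, 0.3]
opening: 0.427
```

```bash
python3 -c "
from h import *
planj(-100,-63,60,2.1)"
```

```text
world tgt [ 471.7 -217. ] 60
t 4.78 pos [ 547.9 -152.8   36.2] yaw x-axis -0.35 F [-0.7  0.5  0.3] open 0.427
  total off units [-2.53  2.15 -0.79]  total rot units [-0.01  0.02 -0.  ]  off if turned first [-2.53  2.15 -0.79]  min rows 3
```

Request:
{"op": "carry_out", "data": {
  "commands": [
    {"offset":[0,0,-0.8],"rot":[0,0,0]},
    {"offset":[-0.75,0.6,0],"rot":[0,0,0]},
    {"offset":[-0.75,0.6,0],"rot":[0,0,0]},
    {"offset":[-0.6,0.5,0],"rot":[0,0,0]},
    {"offset":[-0.2,0.2,0],"rot":[0,0,0]},
    {"offset":[0,0,0],"rot":[0,0,0]}
  ]
}}

```text
clock: 5.52
ee_pos: [0.4774, -0.2105, 0.0612]
tcp_rot: [-0.001, 1.0, -0.003, -0.001]
contact_force: [-0.2, -0.5, -0.5]
opening: 0.428
```

```bash
python3 -c "
from h import *
planj(-100,-63,37,2.1)
cv2.imwrite('pics/side2.png',cv2.resize(env.camera('side')[170:320,180:360],None,fx=3.5,fy=3.5))"
```

```text
world tgt [ 471.7 -217. ] 37
t 5.53 pos [ 477.4 -210.5   61.2] yaw x-axis -0.31 F [-0.2 -0.5 -0.5] open 0.428
  total off units [-0.19  0.22  0.81]  total rot units [-0.01  0.01  0.  ]  off if turned first [-0.19  0.22  0.81]  min rows 1
```

View pics/side2.png

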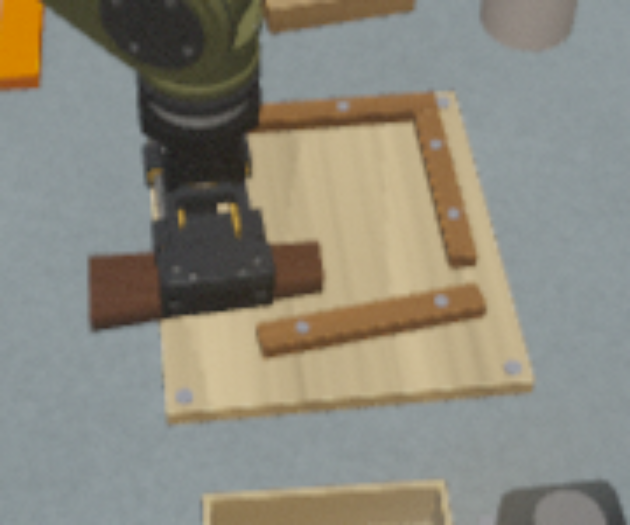

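Request:
{"op": "carry_out", "data": {
  "commands": [
    {"offset":[-0.19,0.22,0],"rot":[0,0,0]},
    {"offset":[0,0,0.4],"rot":[0,0,0]},
    {"offset":[0,0,0.35],"rot":[0,0,0]},
    {"offset":[0,0,0.05],"rot":[0,0,0]},
    {"offset":[0,0,0],"rot":[0,0,0]}
  ]
}}

```text
clock: 6.2
ee_pos: [0.4725, -0.2164, 0.0361]
tcp_rot: [-0.001, 1.0, -0.001, -0.002]
contact_force: [-1.4, -0.6, 3.9]
opening: 0.432
```

```bash
python3 -c "
from h import *
planj(-100,-63,37,2.1)"
```

```text
world tgt [ 471.7 -217. ] 37
t 6.2 pos [ 472.5 -216.4   36.1] yaw x-axis -0.14 F [-1.4 -0.6  3.9] open 0.432
  total off units [-0.03  0.02 -0.03]  total rot units [-0.02  0.03  0.03]  off if turned first [-0.03  0.02 -0.03]  min rows 1
```

Request:
{"op": "carry_out", "data": {
  "commands": [
    {"offset":[0,0,0],"rot":[0,0,0]},
    {"offset":[0,0,0],"rot":[0,0,0]},
    {"offset":[0,0,-0.8],"rot":[0,0,0]},
    {"offset":[0,0,-1],"rot":[0,0,0]},
    {"offset":[0,0,-1],"rot":[0,0,0]},
    {"offset":[0,-1,-0.5],"rot":[0,0,0]},
    {"offset":[0,-1,0],"rot":[0,0,0]},
    {"offset":[0,-1,0],"rot":[0,0,0]}
  ],
  "gripper": 105
}}

```text
clock: 7.2
ee_pos: [0.4737, -0.1253, 0.1378]
tcp_rot: [-0.001, 1.0, -0.003, -0.0]
contact_force: [1.1, 0.3, -0.4]
opening: 0.589
```

```bash
cat > look.py <<'E'
from h import *
import sys
n=sys.argv[1]
im=env.camera("top");cv2.imwrite(f"pics/t{n}_full.png",im)
for c,ar,ce,s,v in pieces(im,False):
    if 2000<ar<8000 and ce[1]>-0.05 and ce[0]>.2 and s<150:
        sl=s>90
        r=bar("top",c,*( (0.03,0,130,36) if sl else (0.016,0,100,36)))
        print("  ","slat" if sl else "strip",(r[0]*1000).round(1),"yaw",round(r[1],1),np.round(r[2],1),"exp",np.round(r[3],1),"px",c.mean(0).round())
cv2.imwrite(f"pics/t{n}.png",cv2.resize(im[80:320,80:450],None,fx=2.1,fy=2.1))
E
python3 look.py 1; python3 -c "
from h import *
plan(633,104,120,5.1)"
```

```text
strip [479.3 185.3] yaw 4.6 [102.8  38.9] exp [102.7  38.1] px [186. 225.]
   strip [485.5 272.1] yaw -2.4 [102.7  39.5] exp [102.4  39.5] px [156. 223.]
   slat [476.5 351.9] yaw -1.8 [132.   43.9] exp [134.3  44.3] px [127. 227.]
   slat [632.4 180.8] yaw -2.9 [137.   40.9] exp [137.9  40.6] px [188. 173.]
   slat [633. 104.] yaw 5.1 [137.3  39. ] exp [138.3  37.7] px [214. 172.]
t 7.25 pos [ 473.5 -122.5  137.6] yaw x-axis -0.24 F [1.  2.4 0.7] open 0.585
  total off units [ 5.29 -7.57  0.62]  total rot units [-0.05  0.01 -0.93]  off if turned first [ 5.97 -7.05  0.59]  min rows 8
```

View pics/t1.png

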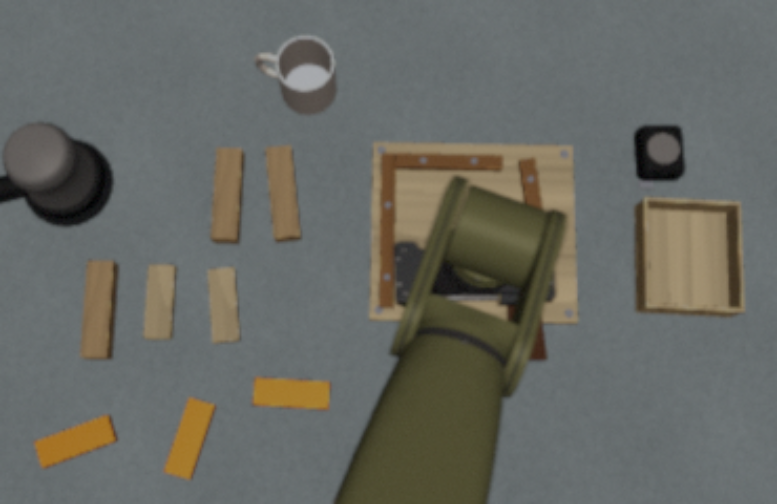

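The top view shows the slats still at (188,173) and (214,172) and nothing disturbed. I'll fetch the slat at px (214,172) first.

Request:
{"op": "carry_out", "data": {
  "commands": [
    {"offset":[0,0,0],"rot":[-0.05,0,-0.93]},
    {"offset":[0.85,-1,0],"rot":[0,0,0]},
    {"offset":[0.85,-1,0],"rot":[0,0,0]},
    {"offset":[0.85,-1,0],"rot":[0,0,0]},
    {"offset":[0.85,-1,0],"rot":[0,0,0]},
    {"offset":[0.85,-1,0],"rot":[0,0,0]},
    {"offset":[0.85,-1,0],"rot":[0,0,0]},
    {"offset":[0.6,-0.7,0.5],"rot":[0,0,0]}
  ]
}}

```text
clock: 8.25
ee_pos: [0.6312, 0.0979, 0.1226]
tcp_rot: [0.001, 0.999, 0.046, 0.003]
contact_force: [0.3, -0.6, -0.1]
opening: 0.589
```

```bash
python3 -c "
from h import *
plan(633,104,70,5.1)"
```

```text
t 8.25 pos [631.2  97.9 122.6] yaw x-axis 5.22 F [ 0.3 -0.6 -0.1] open 0.589
  total off units [ 0.07 -0.2   1.75]  total rot units [ 0.02 -0.05  0.02]  off if turned first [ 0.08 -0.2   1.75]  min rows 2
```

Request:
{"op": "carry_out", "data": {
  "commands": [
    {"offset":[0.03,-0.1,0.8],"rot":[0,0,0]},
    {"offset":[0,-0.05,0.6],"rot":[0,0,0]},
    {"offset":[0,0,0.2],"rot":[0,0,0]},
    {"offset":[0,0,0],"rot":[0,0,0]}
  ]
}}

```text
clock: 8.75
ee_pos: [0.6324, 0.1031, 0.071]
tcp_rot: [0.001, 0.999, 0.047, 0.002]
contact_force: [-0.0, 0.7, -0.0]
opening: 0.586
```

```bash
python3 -c "
from h import *
plan(633,104,33,5.1)"
```

```text
t 8.75 pos [632.4 103.1  71. ] yaw x-axis 5.34 F [-0.   0.7 -0. ] open 0.586
  total off units [ 0.02 -0.03  1.27]  total rot units [ 0.02 -0.03  0.04]  off if turned first [ 0.02 -0.03  1.27]  min rows 2
```

Request:
{"op": "carry_out", "data": {
  "commands": [
    {"offset":[0,-0.03,0.7],"rot":[0,0,0]},
    {"offset":[0,0,0.45],"rot":[0,0,0]},
    {"offset":[0,0,0.08],"rot":[0,0,0]},
    {"offset":[0,0,0],"rot":[0,0,0]}
  ]
}}

```text
clock: 9.25
ee_pos: [0.6331, 0.1032, 0.0329]
tcp_rot: [0.001, 0.999, 0.046, 0.003]
contact_force: [0.4, 0.5, 1.0]
opening: 0.588
```

Request:
{"op": "carry_out", "data": {
  "commands": [
    {"offset":[0,0,0],"rot":[0,0,0]},
    {"offset":[0,0,0],"rot":[0,0,0]},
    {"offset":[0,0,0],"rot":[0,0,0]},
    {"offset":[0,0,0],"rot":[0,0,0]}
  ],
  "gripper": 255,
  "grip_force": 30
}}

```text
clock: 9.75
ee_pos: [0.6339, 0.1033, 0.0341]
tcp_rot: [0.001, 0.999, 0.046, 0.004]
contact_force: [0.8, -0.1, -1.5]
opening: 0.377
```

```bash
python3 -c "
from h import *
planj(15,88,100,0)"
```

```text
world tgt [593. -71.] 100
t 9.75 pos [633.9 103.3  34.1] yaw x-axis 5.28 F [ 0.8 -0.1 -1.5] open 0.377
  total off units [-1.88  5.67 -2.2 ]  total rot units [ 0.02 -0.08  1.34]  off if turned first [-1.12  5.86 -2.2 ]  min rows 6
```

Request:
{"op": "carry_out", "data": {
  "commands": [
    {"offset":[0,0,-0.7],"rot":[0,0,0]},
    {"offset":[0,0,-0.7],"rot":[0,0,0]},
    {"offset":[0,0.5,-0.7],"rot":[0,0,0.67]},
    {"offset":[-0.2,0.9,-0.1],"rot":[0,0,0.67]},
    {"offset":[-0.3,1,0],"rot":[0,0,0]},
    {"offset":[-0.3,1,0],"rot":[0,0,0]},
    {"offset":[-0.3,1,0],"rot":[0,0,0]},
    {"offset":[-0.1,0.8,0],"rot":[0,0,0]}
  ]
}}

```text
clock: 10.75
ee_pos: [0.5983, -0.0541, 0.1179]
tcp_rot: [0.001, 1.0, -0.021, 0.012]
contact_force: [0.1, -0.3, -1.0]
opening: 0.377
```

Request:
{"op": "carry_out", "data": {
  "commands": [
    {"offset":[0,0,0],"rot":[0,0,0]},
    {"offset":[0,0,0],"rot":[0,0,0]}
  ]
}}

```text
clock: 11.0
ee_pos: [0.5993, -0.0552, 0.1213]
tcp_rot: [0.001, 1.0, -0.022, 0.014]
contact_force: [-0.4, -0.0, -0.6]
opening: 0.378
```

```bash
python3 -c "
from h import *
planj(15,87,60,0)"
```

```text
world tgt [593. -72.] 60
t 11.0 pos [599.3 -55.2 121.3] yaw x-axis -2.57 F [-0.4 -0.  -0.6] open 0.378
  total off units [-0.24  0.56  2.04]  total rot units [ 0.02 -0.29 -0.03]  off if turned first [-0.19  0.57  2.04]  min rows 3
```

Request:
{"op": "carry_out", "data": {
  "commands": [
    {"offset":[-0.1,0.3,0.7],"rot":[0.02,-0.29,-0.03]},
    {"offset":[-0.1,0.27,0.7],"rot":[0,0,0]},
    {"offset":[0,0,0.4],"rot":[0,0,0]},
    {"offset":[0,0,0],"rot":[0,0,0]}
  ]
}}

```text
clock: 11.5
ee_pos: [0.5918, -0.0712, 0.0619]
tcp_rot: [-0.0, 1.0, -0.02, -0.003]
contact_force: [-0.2, -0.2, -0.0]
opening: 0.377
```

```bash
python3 -c "
from h import *
planj(15,87,50,0)
cv2.imwrite('pics/side3.png',cv2.resize(env.camera('side')[160:300,180:360],None,fx=4,fy=4))"
```

```text
world tgt [593. -72.] 50
t 11.5 pos [591.8 -71.2  61.9] yaw x-axis -2.25 F [-0.2 -0.2 -0. ] open 0.377
  total off units [0.04 0.03 0.4 ]  total rot units [-0.01  0.05  0.03]  off if turned first [0.04 0.03 0.4 ]  min rows 1
```

View pics/side3.png

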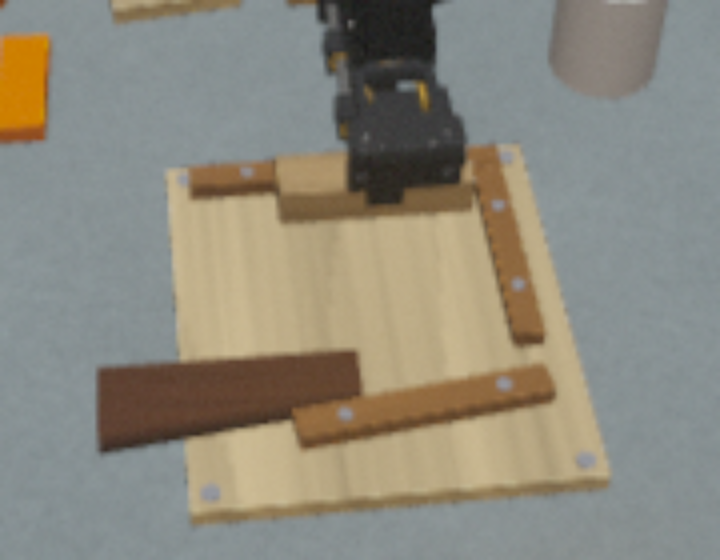

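The slat is held just inside the two fences and the wedge is parked in the lane mouth. I'll lower it.

Request:
{"op": "carry_out", "data": {
  "commands": [
    {"offset":[0,0.03,0.25],"rot":[0,0.05,0.03]},
    {"offset":[0,0,0.15],"rot":[0,0,0]},
    {"offset":[0,0,0.08],"rot":[0,0,0]}
  ]
}}

```text
clock: 11.92
ee_pos: [0.5933, -0.0721, 0.049]
tcp_rot: [-0.0, 1.0, -0.021, 0.002]
contact_force: [-5.8, 0.4, 9.2]
opening: 0.375
```

```bash
python3 -c "
from h import *
planj(20,90,49,0)"
```

```text
world tgt [598.1 -69.2] 49
t 11.93 pos [593.3 -72.1  49. ] yaw x-axis -2.4 F [-5.8  0.4  9.2] open 0.375
  total off units [ 0.16 -0.1  -0.  ]  total rot units [-0.   -0.03  0.  ]  off if turned first [ 0.16 -0.1  -0.  ]  min rows 1
```

Request:
{"op": "carry_out", "data": {
  "commands": [
    {"offset":[0,0,-0.03],"rot":[0,0,0]},
    {"offset":[0.1,0,0],"rot":[0,0,0]},
    {"offset":[0.1,0,0],"rot":[0,0,0]}
  ]
}}

```text
clock: 12.3
ee_pos: [0.5991, -0.0723, 0.0504]
tcp_rot: [0.0, 1.0, -0.021, 0.001]
contact_force: [-6.0, -0.4, 2.9]
opening: 0.377
```

```bash
python3 -c "
from h import *
print(w2j(state()['ee_pos'][:2]))"
```

```text
t 12.3 pos [599.1 -72.3  50.4] yaw x-axis -2.39 F [-6.  -0.4  2.9] open 0.377
[[21.17074271 86.98753182]]
```

Request:
{"op": "carry_out", "data": {
  "commands": [
    {"offset":[0.1,0,0],"rot":[0,0,0]},
    {"offset":[0.15,0,0],"rot":[0,0,0]}
  ]
}}

```text
clock: 12.55
ee_pos: [0.6, -0.0722, 0.049]
tcp_rot: [-0.0, 1.0, -0.02, -0.009]
contact_force: [-16.7, 0.8, 7.7]
opening: 0.379
```

```bash
python3 -c "
from h import *
print(w2j(state()['ee_pos'][:2]))"
```

```text
t 12.55 pos [600.  -72.2  49. ] yaw x-axis -2.34 F [-16.7   0.8   7.7] open 0.379
[[22.06343977 87.10230025]]
```

Request:
{"op": "carry_out", "data": {
  "commands": [
    {"offset":[0,0,-0.02],"rot":[0,0.08,0]},
    {"offset":[0,-0.1,0],"rot":[0,0,0]},
    {"offset":[0,-0.1,0],"rot":[0,0,0]}
  ]
}}

```text
clock: 12.92
ee_pos: [0.6002, -0.0665, 0.0492]
tcp_rot: [0.0, 1.0, -0.021, -0.005]
contact_force: [-2.4, -7.5, -2.5]
opening: 0.379
```

```bash
python3 -c "
from h import *
print(w2j(state()['ee_pos'][:2]))"
```

```text
t 12.93 pos [600.2 -66.5  49.2] yaw x-axis -2.35 F [-2.4 -7.5 -2.5] open 0.379
[[21.93746954 92.84597542]]
```

Request:
{"op": "carry_out", "data": {
  "commands": [
    {"offset":[0,-0.15,0],"rot":[0,0,0]},
    {"offset":[0.06,0,0],"rot":[0,0,0]}
  ]
}}

```text
clock: 13.18
ee_pos: [0.6003, -0.0666, 0.0492]
tcp_rot: [0.005, 1.0, -0.019, -0.008]
contact_force: [-8.3, 3.7, 1.9]
opening: 0.377
```

```bash
python3 -c "
from h import *
print(w2j(state()['ee_pos'][:2]))"
```

```text
t 13.18 pos [600.3 -66.6  49.2] yaw x-axis -2.23 F [-8.3  3.7  1.9] open 0.377
[[22.08333606 92.68660296]]
```

Slat 1 is seated against both fences, with contact forces seen in x and in y. In TCP terms the jig sits about (+1,+2.7) mm from my camera estimate, so I'll use that correction. Now release and fetch the next slat.

Request:
{"op": "carry_out", "data": {
  "commands": [
    {"offset":[0,0,0],"rot":[0,0,0]},
    {"offset":[0,0,0],"rot":[0,0,0]},
    {"offset":[0,0,-0.6],"rot":[0,0,0]},
    {"offset":[0,0,-1],"rot":[0,0,0]},
    {"offset":[0,-0.5,-0.9],"rot":[0,0,0]},
    {"offset":[0,-1,0],"rot":[0,0,0]},
    {"offset":[0,-1,0],"rot":[0,0,0]},
    {"offset":[0,-1,0],"rot":[0,0,0]}
  ],
  "gripper": 110
}}

```text
clock: 14.18
ee_pos: [0.6114, 0.0411, 0.1365]
tcp_rot: [0.005, 1.0, -0.021, 0.001]
contact_force: [-1.2, -0.4, -0.5]
opening: 0.569
```

```bash
sed -i 's/    w=j2w(\[(jx,jy)\])\[0\]\*1000;/    w=j2w([(jx+1,jy+2.7)])[0]*1000;/' h.py
cat >> h.py <<'E'
def tcpj():
    o=state(); print("jig TCP",(w2j(o['ee_pos'][:2])[0]-[1,2.7]).round(1),"z",(o['ee_pos'][2]*1000).round(1))
E
python3 look.py 2; python3 -c "
from h import *
plan(633,181,80,-2.9)"
```

```text
slat [437.4  82.8] yaw -45.6 [101.4  94.8] exp [131.2  40. ] px [221. 239.]
   strip [479.7 180.2] yaw 4.6 [102.8  48.9] exp [102.7  38. ] px [187. 225.]
   strip [485.5 272. ] yaw -2.1 [102.6  39.8] exp [102.4  39.5] px [156. 223.]
   slat [476.5 352.1] yaw -1.8 [132.   43.6] exp [134.3  44.3] px [127. 227.]
   slat [632.6 147.7] yaw -2.9 [140.8 106.4] exp [137.9  39.9] px [200. 167.]
t 14.22 pos [611.4  44.3 136.7] yaw x-axis -2.26 F [-0.7  3.1  0.3] open 0.572
  total off units [ 0.54 -4.6   1.85]  total rot units [ 0.08 -0.01  0.11]  off if turned first [ 0.49 -4.59  1.89]  min rows 5
```

View pics/t2.png

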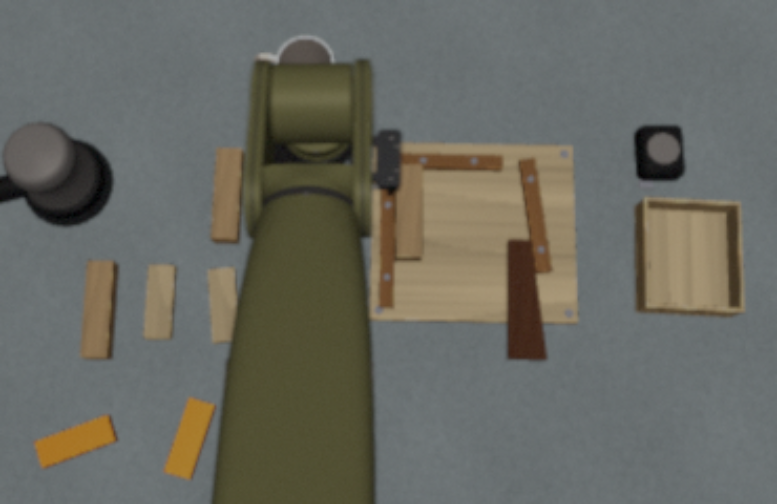

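Slat 1 lies in the corner. The next slat at px (188,173) looks unmoved.

Request:
{"op": "carry_out", "data": {
  "commands": [
    {"offset":[0.1,-0.95,0.2],"rot":[0.08,0,0.11]},
    {"offset":[0.1,-0.95,0.2],"rot":[0,0,0]},
    {"offset":[0.1,-0.95,0.3],"rot":[0,0,0]},
    {"offset":[0.1,-0.9,0.3],"rot":[0,0,0]},
    {"offset":[0.1,-0.7,0.3],"rot":[0,0,0]},
    {"offset":[0,0,0.3],"rot":[0,0,0]},
    {"offset":[0,0,0],"rot":[0,0,0]}
  ]
}}

```text
clock: 15.1
ee_pos: [0.6382, 0.182, 0.0971]
tcp_rot: [-0.001, 1.0, -0.024, 0.008]
contact_force: [-0.6, 0.1, 0.7]
opening: 0.57
```

```bash
python3 -c "
from h import *
plan(633,181,28,-2.9)
cv2.imwrite('pics/side4.png',cv2.resize(env.camera('side')[80:230,180:360],None,fx=4,fy=4))"
```

```text
t 15.1 pos [638.2 182.   97.1] yaw x-axis -2.78 F [-0.6  0.1  0.7] open 0.57
  total off units [-0.21  0.05  2.3 ]  total rot units [-0.01 -0.15  0.02]  off if turned first [-0.17  0.04  2.3 ]  min rows 3
```

View pics/side4.png

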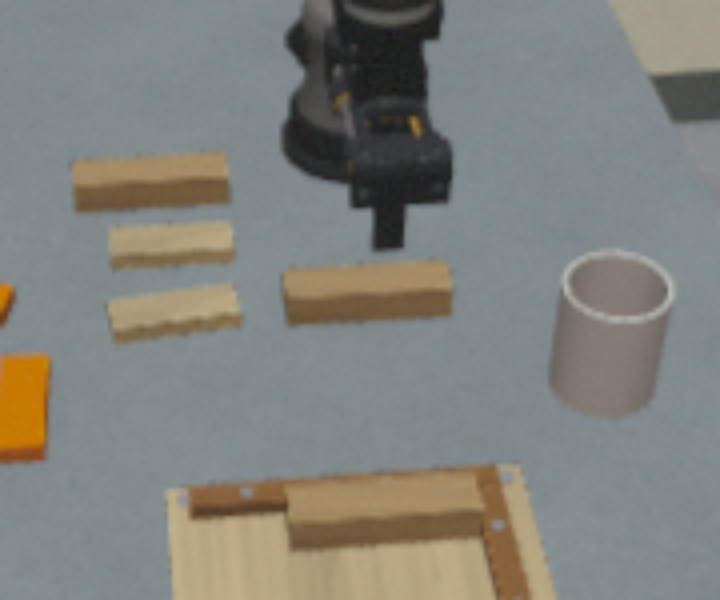

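Slat 2 is still under the gripper. Slat 1 looks seated in the corner.

Request:
{"op": "carry_out", "data": {
  "commands": [
    {"offset":[-0.1,0.02,0.75],"rot":[0,-0.15,0]},
    {"offset":[-0.07,0.02,0.75],"rot":[0,0,0]},
    {"offset":[0,0,0.5],"rot":[0,0,0]},
    {"offset":[0,0,0.2],"rot":[0,0,0]},
    {"offset":[0,0,0],"rot":[0,0,0]}
  ]
}}

```text
clock: 15.78
ee_pos: [0.6332, 0.178, 0.027]
tcp_rot: [-0.001, 1.0, -0.026, -0.001]
contact_force: [-0.1, -0.2, -0.6]
opening: 0.571
```

```bash
python3 -c "
from h import *
plan(633,181,28,-2.9)"
```

```text
t 15.78 pos [633.2 178.   27. ] yaw x-axis -3.0 F [-0.1 -0.2 -0.6] open 0.571
  total off units [-0.01 -0.1  -0.03]  total rot units [-0.01  0.02 -0.02]  off if turned first [-0.01 -0.1  -0.03]  min rows 1
```

Request:
{"op": "carry_out", "data": {
  "commands": [
    {"offset":[0,-0.17,-0.03],"rot":[0,0,0]},
    {"offset":[0,0,0],"rot":[0,0,0]}
  ]
}}

```text
clock: 16.02
ee_pos: [0.6345, 0.1837, 0.0294]
tcp_rot: [-0.001, 1.0, -0.026, 0.0]
contact_force: [0.4, -0.6, 0.5]
opening: 0.567
```

Request:
{"op": "carry_out", "data": {
  "commands": [
    {"offset":[0,0,0],"rot":[0,0,0]},
    {"offset":[0,0,0],"rot":[0,0,0]},
    {"offset":[0,0,0],"rot":[0,0,0]},
    {"offset":[0,0,0],"rot":[0,0,0]}
  ],
  "gripper": 255
}}

```text
clock: 16.52
ee_pos: [0.6353, 0.184, 0.0307]
tcp_rot: [-0.001, 1.0, -0.026, 0.001]
contact_force: [0.7, -0.2, -0.7]
opening: 0.374
```

```bash
python3 -c "
from h import *
planj(15,34,90,0)"
```

```text
world tgt [ 591.8 -122.3] 90
t 16.52 pos [635.3 184.   30.7] yaw x-axis -2.98 F [ 0.7 -0.2 -0.7] open 0.374
  total off units [-0.91 10.27 -2.  ]  total rot units [-0.02 -0.03 -0.1 ]  off if turned first [-1.01 10.26 -1.98]  min rows 11
```

Request:
{"op": "carry_out", "data": {
  "commands": [
    {"offset":[0,0,-0.8],"rot":[0,0,0]},
    {"offset":[0,0.3,-0.8],"rot":[0,0,0]},
    {"offset":[-0.1,0.9,-0.4],"rot":[0,0,0]},
    {"offset":[-0.1,1,0],"rot":[0,0,0]},
    {"offset":[-0.1,1,0],"rot":[0,0,0]},
    {"offset":[-0.1,1,0],"rot":[0,0,0]},
    {"offset":[-0.1,1,0],"rot":[0,0,0]},
    {"offset":[-0.1,1,0],"rot":[0,0,0]}
  ]
}}

```text
clock: 17.52
ee_pos: [0.6052, -0.0046, 0.0902]
tcp_rot: [-0.001, 1.0, -0.024, -0.0]
contact_force: [0.3, -0.8, -2.0]
opening: 0.372
```

```bash
python3 -c "
from h import *
planj(15,34,90,0)"
```

```text
world tgt [ 591.8 -122.3] 90
t 17.52 pos [605.2  -4.6  90.2] yaw x-axis -2.76 F [ 0.3 -0.8 -2. ] open 0.372
  total off units [-0.26  3.94 -0.  ]  total rot units [-0.02  0.   -0.06]  off if turned first [-0.28  3.94  0.01]  min rows 4
```

Request:
{"op": "carry_out", "data": {
  "commands": [
    {"offset":[-0.08,1,0],"rot":[0,0,-0.05]},
    {"offset":[-0.08,1,0],"rot":[0,0,0]},
    {"offset":[-0.07,1,0],"rot":[0,0,0]},
    {"offset":[0,0.7,0],"rot":[0,0,0]},
    {"offset":[0,0,0],"rot":[0,0,0]},
    {"offset":[0,0,0],"rot":[0,0,0]}
  ]
}}

```text
clock: 18.27
ee_pos: [0.5915, -0.1198, 0.0888]
tcp_rot: [-0.001, 1.0, -0.023, -0.001]
contact_force: [-0.5, -0.5, -0.3]
opening: 0.377
```

```bash
python3 -c "
from h import *
planj(15,34,48,0)
cv2.imwrite('pics/side5.png',cv2.resize(env.camera('side')[160:300,180:360],None,fx=4,fy=4))"
```

```text
world tgt [ 591.8 -122.3] 48
t 18.27 pos [ 591.5 -119.8   88.8] yaw x-axis -2.63 F [-0.5 -0.5 -0.3] open 0.377
  total off units [0.02 0.09 1.36]  total rot units [-0.03  0.02 -0.04]  off if turned first [0.02 0.08 1.36]  min rows 2
```

View pics/side5.png

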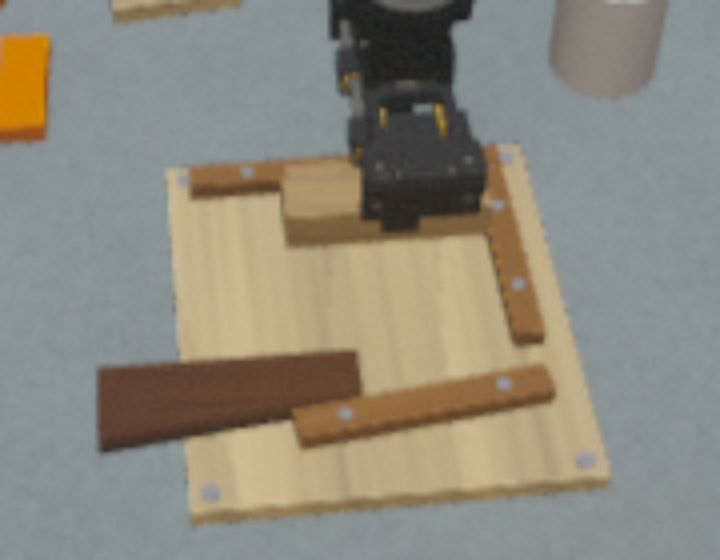

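Request:
{"op": "carry_out", "data": {
  "commands": [
    {"offset":[0,0.08,0.7],"rot":[0,0,-0.04]},
    {"offset":[0,0,0.45],"rot":[0,0,0]},
    {"offset":[0,0,0.15],"rot":[0,0,0]},
    {"offset":[0,0,0.05],"rot":[0,0,0]},
    {"offset":[0,0,0],"rot":[0,0,0]}
  ]
}}

```text
clock: 18.95
ee_pos: [0.5914, -0.12, 0.0461]
tcp_rot: [-0.002, 1.0, -0.019, -0.002]
contact_force: [0.4, -0.1, -1.0]
opening: 0.377
```

```bash
python3 -c "
from h import *
tcpj()"
```

```text
t 18.95 pos [ 591.4 -120.    46.1] yaw x-axis -2.18 F [ 0.4 -0.1 -1. ] open 0.377
jig TCP [14.5 36.3] z 46.1
```

Near the bed. I'll push +x to seat the end.

Request:
{"op": "carry_out", "data": {
  "commands": [
    {"offset":[0.1,0,0.03],"rot":[0,0,0.04]},
    {"offset":[0.15,0.05,0],"rot":[0,0,0]},
    {"offset":[0.1,0,0],"rot":[0,0,0]},
    {"offset":[0.1,0,0],"rot":[0,0,0]}
  ]
}}

```text
clock: 19.45
ee_pos: [0.6003, -0.1219, 0.0455]
tcp_rot: [-0.002, 1.0, -0.021, -0.01]
contact_force: [-13.0, 1.0, 11.1]
opening: 0.378
```

```bash
python3 -c "
from h import *
tcpj()"
```

```text
t 19.45 pos [ 600.3 -121.9   45.5] yaw x-axis -2.35 F [-13.    1.   11.1] open 0.378
jig TCP [23.4 34.8] z 45.5
```

Request:
{"op": "carry_out", "data": {
  "commands": [
    {"offset":[0,0,-0.03],"rot":[0,0.1,0]},
    {"offset":[0,0,0],"rot":[0,0,0]},
    {"offset":[0,0,0],"rot":[0,0,0]},
    {"offset":[0,0,-0.6],"rot":[0,0,0]},
    {"offset":[0,0,-1],"rot":[0,0,0]},
    {"offset":[0,0,0],"rot":[0,0,0]}
  ],
  "gripper": 142
}}

```text
clock: 20.2
ee_pos: [0.6027, -0.1225, 0.0972]
tcp_rot: [-0.002, 1.0, -0.021, -0.003]
contact_force: [0.8, -0.1, 0.4]
opening: 0.441
```

```bash
python3 -c "
from h import *
planj(20,-4,80,0)"
```

```text
world tgt [ 595.2 -160.5] 80
t 20.2 pos [ 602.7 -122.5   97.2] yaw x-axis -2.37 F [ 0.8 -0.1  0.4] open 0.441
  total off units [-0.19  1.28  0.57]  total rot units [-0.03  0.06  0.01]  off if turned first [-0.19  1.28  0.57]  min rows 2
```

Request:
{"op": "carry_out", "data": {
  "commands": [
    {"offset":[-0.1,0.65,0],"rot":[0,0,0]},
    {"offset":[-0.09,0.63,0],"rot":[0,0,0]},
    {"offset":[0,0,0.3],"rot":[0,0.05,0]},
    {"offset":[0,0,0.1],"rot":[0,0,0]},
    {"offset":[0,0,0],"rot":[0,0,0]}
  ],
  "gripper": 255
}}

```text
clock: 20.82
ee_pos: [0.5924, -0.1636, 0.0807]
tcp_rot: [-0.002, 1.0, -0.021, -0.003]
contact_force: [-1.5, -0.7, 0.1]
opening: 0.018
```

```bash
python3 -c "
from h import *
planj(20,-4,36,0)"
```

```text
world tgt [ 595.2 -160.5] 36
t 20.82 pos [ 592.4 -163.6   80.7] yaw x-axis -2.46 F [-1.5 -0.7  0.1] open 0.018
  total off units [ 0.1  -0.1   1.49]  total rot units [-0.05  0.06 -0.  ]  off if turned first [ 0.09 -0.11  1.49]  min rows 2
```

Request:
{"op": "carry_out", "data": {
  "commands": [
    {"offset":[0.1,0,0.7],"rot":[-0.05,0.06,0]},
    {"offset":[0,0,0.6],"rot":[0,0,0]},
    {"offset":[0,0,0.18],"rot":[0,0,0]},
    {"offset":[0,0,0],"rot":[0,0,0]},
    {"offset":[0,-0.3,0],"rot":[0,0,0]},
    {"offset":[0,-0.2,0],"rot":[0,0,0]}
  ]
}}

```text
clock: 21.58
ee_pos: [0.597, -0.1473, 0.0357]
tcp_rot: [0.0, 1.0, -0.021, 0.001]
contact_force: [-2.0, -2.3, 0.8]
opening: 0.003
```

```bash
python3 -c "
from h import *
tcpj()"
```

```text
t 21.57 pos [ 597.  -147.3   35.7] yaw x-axis -2.4 F [-2.  -2.3  0.8] open 0.003
jig TCP [21.2  9.3] z 35.7
```

Request:
{"op": "carry_out", "data": {
  "commands": [
    {"offset":[0,-0.15,0],"rot":[0,0,0]},
    {"offset":[0,-0.15,0],"rot":[0,0,0]},
    {"offset":[0,-0.1,0],"rot":[0,0,0]}
  ]
}}

```text
clock: 21.95
ee_pos: [0.5978, -0.1349, 0.0371]
tcp_rot: [0.001, 1.0, -0.02, 0.001]
contact_force: [-1.9, -1.7, 0.7]
opening: 0.003
```

```bash
python3 -c "
from h import *
tcpj()"
```

```text
t 21.95 pos [ 597.8 -134.9   37.1] yaw x-axis -2.33 F [-1.9 -1.7  0.7] open 0.003
jig TCP [21.5 21.7] z 37.1
```

Request:
{"op": "carry_out", "data": {
  "commands": [
    {"offset":[0,-0.1,0],"rot":[0,0,0]},
    {"offset":[0,-0.15,0],"rot":[0,0,0]}
  ]
}}

```text
clock: 22.2
ee_pos: [0.5983, -0.1285, 0.0374]
tcp_rot: [0.003, 1.0, -0.02, 0.001]
contact_force: [-2.5, -14.6, 0.6]
opening: 0.003
```

```bash
python3 -c "
from h import *
tcpj()"
```

```text
t 22.2 pos [ 598.3 -128.5   37.4] yaw x-axis -2.28 F [ -2.5 -14.6   0.6] open 0.003
jig TCP [21.7 28.1] z 37.4
```

Slat 2 is closed up at 14.6 N. Now to slat 3.

Request:
{"op": "carry_out", "data": {
  "commands": [
    {"offset":[0,0.2,0],"rot":[0,0,0]},
    {"offset":[0,0,-0.8],"rot":[0,0,0]},
    {"offset":[0,0,-1],"rot":[0,0,0]},
    {"offset":[-0.2,-0.8,-1],"rot":[0,0,0]},
    {"offset":[-0.3,-1,-0.2],"rot":[0,0,0]},
    {"offset":[-0.3,-1,0],"rot":[0,0,0]},
    {"offset":[-0.3,-1,0],"rot":[0,0,0]},
    {"offset":[-0.3,-1,0],"rot":[0,0,0]}
  ],
  "gripper": 100
}}

```text
clock: 23.2
ee_pos: [0.5624, 0.0165, 0.1292]
tcp_rot: [-0.001, 1.0, -0.023, 0.003]
contact_force: [0.2, 0.2, 0.1]
opening: 0.606
```

```bash
python3 look.py 3; python3 -c "
from h import *
plan(478,354,100,-1.8)"
```

```text
slat [418.9  90.2] yaw -16.6 [144.4  76.6] exp [132.5  39. ] px [219. 247.]
   strip [479.2 185.4] yaw 4.9 [102.9  38.9] exp [102.7  38.1] px [186. 225.]
   strip [485.5 272.1] yaw -2.1 [102.6  39.7] exp [102.4  39.5] px [156. 223.]
   slat [476.5 352.1] yaw -1.8 [132.   43.6] exp [134.3  44.3] px [127. 227.]
t 23.25 pos [561.3  19.5 128.9] yaw x-axis -2.53 F [-0.6  2.  -0.4] open 0.605
  total off units [ -3.27 -11.01   1.01]  total rot units [-0.05 -0.05 -0.13]  off if turned first [ -3.13 -11.06   0.96]  min rows 12
```

View pics/t3.png

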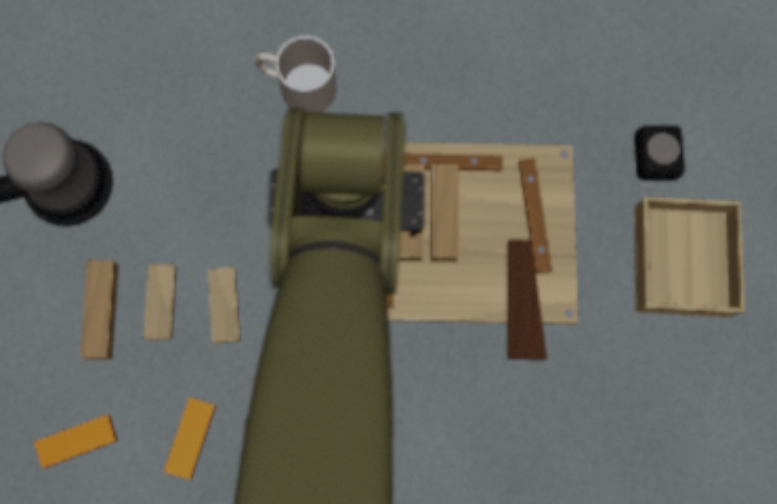

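Run:
```python
from h import *
im=cv2.imread("pics/t3_full.png")
cv2.imwrite("pics/t3b.png",cv2.resize(im[145:245,255:365],None,fx=6,fy=6,interpolation=cv2.INTER_CUBIC))
print(w2j(ray("top",[(285.2,180),(298.6,180),(281,200),(269,207)],.045)))
```

```text
[[ 18.17285765  59.74002104]
 [ 18.91139394  21.79707245]
 [-39.90953742  71.29932572]
 [-60.52835776 104.69238436]]
```

View pics/t3b.png

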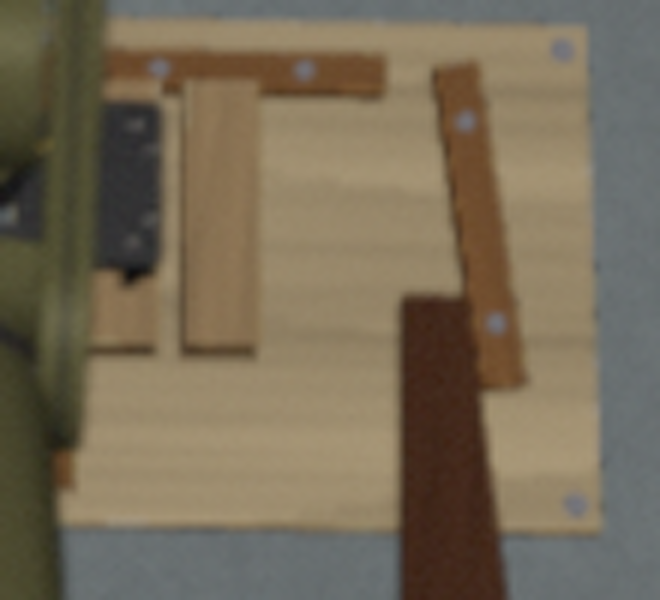

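Slat 2 shows a gap of about 12 mm from slat 1: px 285–299 against 281. It probably shifted when the fingers opened on retreat. I'll close it together with slat 3, and from now on lift before opening.

Request:
{"op": "carry_out", "data": {
  "commands": [
    {"offset":[-0.28,-1,0],"rot":[-0.05,-0.05,-0.13]},
    {"offset":[-0.28,-1,0],"rot":[0,0,0]},
    {"offset":[-0.28,-1,0],"rot":[0,0,0]},
    {"offset":[-0.28,-1,0],"rot":[0,0,0]},
    {"offset":[-0.28,-1,0],"rot":[0,0,0]},
    {"offset":[-0.28,-1,0],"rot":[0,0,0]},
    {"offset":[-0.28,-1,0],"rot":[0,0,0]},
    {"offset":[-0.28,-1,0],"rot":[0,0,0]}
  ]
}}

```text
clock: 24.25
ee_pos: [0.5008, 0.2701, 0.1291]
tcp_rot: [-0.004, 1.0, -0.017, -0.0]
contact_force: [-0.2, 0.1, 0.6]
opening: 0.607
```

```bash
python3 -c "
from h import *
plan(478,354,90,-1.8)"
```

```text
t 24.25 pos [500.8 270.1 129.1] yaw x-axis -1.97 F [-0.2  0.1  0.6] open 0.607
  total off units [-0.86 -2.76  1.33]  total rot units [-0.08  0.01 -0.03]  off if turned first [-0.85 -2.77  1.3 ]  min rows 3
```

Request:
{"op": "carry_out", "data": {
  "commands": [
    {"offset":[-0.25,-0.9,0.2],"rot":[-0.08,0,0]},
    {"offset":[-0.25,-0.9,0.3],"rot":[0,0,0]},
    {"offset":[-0.25,-0.75,0.3],"rot":[0,0,0]},
    {"offset":[0,-0.1,0.5],"rot":[0,0,0]},
    {"offset":[0,0,0.2],"rot":[0,0,0]},
    {"offset":[0,0,0],"rot":[0,0,0]}
  ]
}}

```text
clock: 25.0
ee_pos: [0.4802, 0.3543, 0.0818]
tcp_rot: [-0.002, 1.0, -0.017, -0.001]
contact_force: [-0.1, 0.2, -0.0]
opening: 0.605
```

```bash
python3 -c "
from h import *
plan(478,354,29,-1.8)"
```

```text
t 25.0 pos [480.2 354.3  81.8] yaw x-axis -1.91 F [-0.1  0.2 -0. ] open 0.605
  total off units [-0.07  0.02  1.76]  total rot units [-0.03  0.02 -0.02]  off if turned first [-0.07  0.01  1.76]  min rows 2
```

Request:
{"op": "carry_out", "data": {
  "commands": [
    {"offset":[-0.04,0,0.7],"rot":[0,0,0]},
    {"offset":[-0.04,0,0.7],"rot":[0,0,0]},
    {"offset":[0,0,0.3],"rot":[0,0,0]},
    {"offset":[0,0,0],"rot":[0,0,0]}
  ]
}}

```text
clock: 25.5
ee_pos: [0.4784, 0.3525, 0.0276]
tcp_rot: [-0.002, 1.0, -0.018, -0.001]
contact_force: [-0.2, 0.3, -0.6]
opening: 0.609
```

```bash
python3 -c "
from h import *
plan(478,354,29,-1.8)"
```

```text
t 25.5 pos [478.4 352.5  27.6] yaw x-axis -2.09 F [-0.2  0.3 -0.6] open 0.609
  total off units [-0.01 -0.05 -0.05]  total rot units [-0.03  0.02 -0.05]  off if turned first [-0.01 -0.05 -0.05]  min rows 1
```

Request:
{"op": "carry_out", "data": {
  "commands": [
    {"offset":[0,-0.05,0],"rot":[0,0,0]},
    {"offset":[0,0,0],"rot":[0,0,0]},
    {"offset":[0,0,0],"rot":[0,0,0]},
    {"offset":[0,0,0],"rot":[0,0,0]},
    {"offset":[0,0,0],"rot":[0,0,0]}
  ],
  "gripper": 255
}}

```text
clock: 26.12
ee_pos: [0.4796, 0.3547, 0.0295]
tcp_rot: [-0.002, 1.0, -0.018, 0.0]
contact_force: [-0.3, -0.5, -0.4]
opening: 0.374
```

```bash
python3 -c "
from h import *
planj(15,-16,100,0)"
```

```text
world tgt [ 589.7 -172.3] 100
t 26.12 pos [479.6 354.7  29.5] yaw x-axis -2.09 F [-0.3 -0.5 -0.4] open 0.374
  total off units [ 4.31 17.41 -2.43]  total rot units [-0.05 -0.01  0.06]  off if turned first [ 4.41 17.39 -2.35]  min rows 18
```

Request:
{"op": "carry_out", "data": {
  "commands": [
    {"offset":[0,0,-0.8],"rot":[0,0,0]},
    {"offset":[0,0.2,-0.9],"rot":[0,0,0]},
    {"offset":[0.2,0.9,-0.8],"rot":[0,0,0]},
    {"offset":[0.25,1,0],"rot":[0,0,0]},
    {"offset":[0.25,1,0],"rot":[0,0,0]},
    {"offset":[0.25,1,0],"rot":[0,0,0]},
    {"offset":[0.25,1,0],"rot":[0,0,0]},
    {"offset":[0.25,1,0],"rot":[0,0,0]}
  ]
}}

```text
clock: 27.12
ee_pos: [0.5166, 0.1662, 0.1061]
tcp_rot: [-0.002, 1.0, -0.016, 0.001]
contact_force: [1.6, 0.4, -1.5]
opening: 0.374
```

Request:
{"op": "carry_out", "data": {
  "commands": [
    {"offset":[0.25,1,0],"rot":[0,0,0]},
    {"offset":[0.25,1,0],"rot":[0,0,0]},
    {"offset":[0.25,1,0],"rot":[0,0,0]},
    {"offset":[0.25,1,0],"rot":[0,0,0]},
    {"offset":[0.25,1,0],"rot":[0,0,0]},
    {"offset":[0.25,1,0],"rot":[0,0,0]},
    {"offset":[0.25,1,0],"rot":[0,0,0]},
    {"offset":[0.25,0.8,0],"rot":[0,0,0]}
  ]
}}

```text
clock: 28.12
ee_pos: [0.5694, -0.0779, 0.1049]
tcp_rot: [-0.002, 1.0, -0.016, 0.001]
contact_force: [0.4, 0.1, -1.5]
opening: 0.374
```

```bash
python3 -c "
from h import *
planj(15,-16,90,0)"
```

```text
world tgt [ 589.7 -172.3] 90
t 28.12 pos [569.4 -77.9 104.9] yaw x-axis -1.85 F [ 0.4  0.1 -1.5] open 0.374
  total off units [0.78 3.12 0.48]  total rot units [-0.05 -0.02  0.1 ]  off if turned first [0.81 3.11 0.5 ]  min rows 4
```

Request:
{"op": "carry_out", "data": {
  "commands": [
    {"offset":[0.25,0.9,0],"rot":[0,0,0.1]},
    {"offset":[0.25,0.9,0.1],"rot":[0,0,0]},
    {"offset":[0.2,0.8,0.1],"rot":[0,0,0]},
    {"offset":[0,0.2,0.1],"rot":[0,0,0]},
    {"offset":[0,0,0],"rot":[0,0,0]},
    {"offset":[0,0,0],"rot":[0,0,0]}
  ]
}}

```text
clock: 28.88
ee_pos: [0.5871, -0.1659, 0.0945]
tcp_rot: [-0.003, 1.0, -0.022, 0.0]
contact_force: [-0.4, -0.4, -1.2]
opening: 0.378
```

```bash
python3 -c "
from h import *
planj(15,-16,50,0)
cv2.imwrite('pics/side6.png',cv2.resize(env.camera('side')[160:300,180:360],None,fx=4,fy=4))"
```

```text
world tgt [ 589.7 -172.3] 50
t 28.88 pos [ 587.1 -165.9   94.5] yaw x-axis -2.54 F [-0.4 -0.4 -1.2] open 0.378
  total off units [0.1  0.22 1.48]  total rot units [-0.06 -0.01 -0.02]  off if turned first [0.1  0.21 1.48]  min rows 2
```

View pics/side6.png

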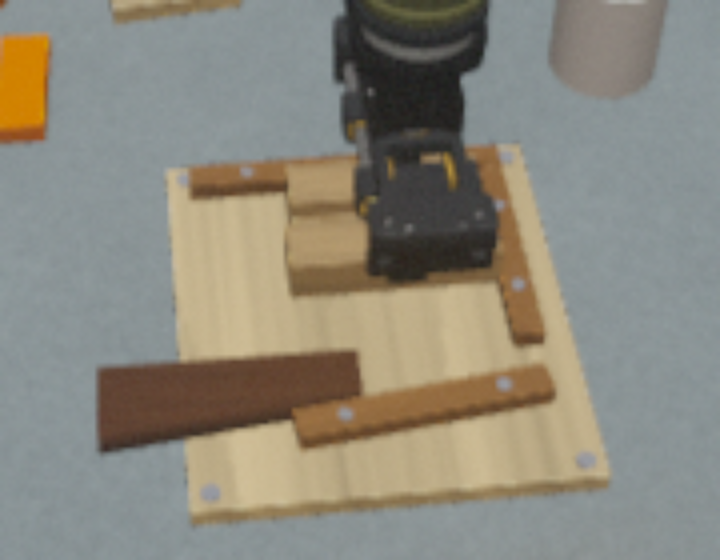

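Request:
{"op": "carry_out", "data": {
  "commands": [
    {"offset":[0.1,0.21,0.2],"rot":[-0.06,0,0]},
    {"offset":[0,0,0.6],"rot":[0,0,0]},
    {"offset":[0,0,0.55],"rot":[0,0,0]},
    {"offset":[0,0,0.15],"rot":[0,0,0]},
    {"offset":[0,0,0.05],"rot":[0,0,0]}
  ]
}}

```text
clock: 29.55
ee_pos: [0.5893, -0.171, 0.0441]
tcp_rot: [-0.0, 1.0, -0.021, -0.001]
contact_force: [-3.8, 0.5, 10.7]
opening: 0.376
```

```bash
python3 -c "
from h import *
tcpj()"
```

```text
t 29.55 pos [ 589.3 -171.    44.1] yaw x-axis -2.41 F [-3.8  0.5 10.7] open 0.376
jig TCP [ 14.5 -14.7] z 44.1
```

Request:
{"op": "carry_out", "data": {
  "commands": [
    {"offset":[0.15,0,-0.04],"rot":[0,0,0]},
    {"offset":[0.12,0,0],"rot":[0,0,0]},
    {"offset":[0.1,0,0],"rot":[0,0,0]},
    {"offset":[0.12,0,0],"rot":[0,0,0]}
  ]
}}

```text
clock: 30.05
ee_pos: [0.5977, -0.1712, 0.0448]
tcp_rot: [-0.001, 1.0, -0.021, -0.011]
contact_force: [-13.0, 0.4, 5.5]
opening: 0.376
```

```bash
python3 -c "
from h import *
tcpj()"
```

```text
t 30.05 pos [ 597.7 -171.2   44.8] yaw x-axis -2.36 F [-13.    0.4   5.5] open 0.376
jig TCP [ 22.9 -14.6] z 44.8
```

Request:
{"op": "carry_out", "data": {
  "commands": [
    {"offset":[0,0,-0.03],"rot":[0,0.11,0]},
    {"offset":[0,0,0],"rot":[0,0,0]},
    {"offset":[0,0,0],"rot":[0,0,0]},
    {"offset":[0,0,-0.6],"rot":[0,0,0]},
    {"offset":[0,0,-0.8],"rot":[0,0,0]},
    {"offset":[0,0,0],"rot":[0,0,0]}
  ],
  "gripper": 138
}}

```text
clock: 30.8
ee_pos: [0.601, -0.172, 0.093]
tcp_rot: [-0.0, 1.0, -0.021, -0.002]
contact_force: [-0.4, -0.8, 0.1]
opening: 0.457
```

Request:
{"op": "carry_out", "data": {
  "commands": [
    {"offset":[0,0.6,0],"rot":[0,0,0]},
    {"offset":[0,0.5,0],"rot":[0,0,0]},
    {"offset":[0,0,0],"rot":[0,0,0]},
    {"offset":[0,0,0],"rot":[0,0,0]}
  ],
  "gripper": 255
}}

```text
clock: 31.3
ee_pos: [0.5984, -0.2078, 0.0912]
tcp_rot: [-0.001, 1.0, -0.021, -0.003]
contact_force: [-0.0, -1.2, -0.5]
opening: 0.094
```

```bash
python3 -c "
from h import *
planj(20,-52,37,0)
cv2.imwrite('pics/side7.png',cv2.resize(env.camera('side')[160:300,180:360],None,fx=4,fy=4))"
```

```text
world tgt [ 593.2 -208.4] 37
t 31.3 pos [ 598.4 -207.8   91.2] yaw x-axis -2.42 F [-0.  -1.2 -0.5] open 0.094
  total off units [-0.16  0.03  1.81]  total rot units [-0.01  0.06  0.  ]  off if turned first [-0.17  0.03  1.81]  min rows 2
```

View pics/side7.png

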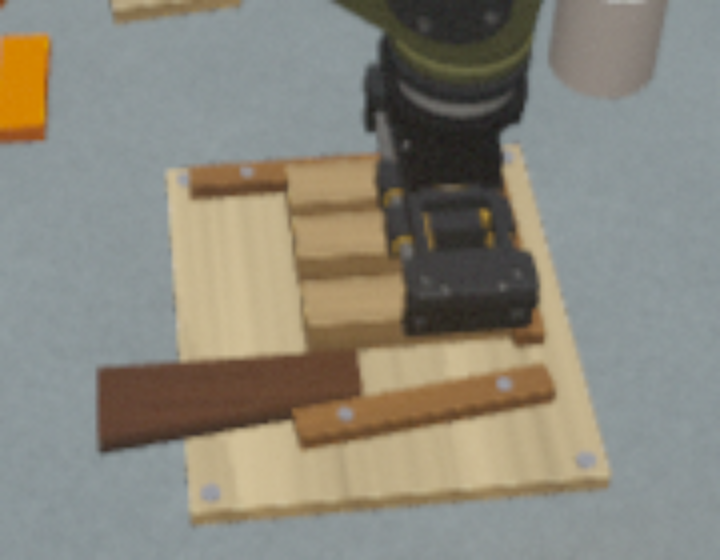

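All three slats are in the bed with gaps between them. I'll lower into the lane and push +y.

Request:
{"op": "carry_out", "data": {
  "commands": [
    {"offset":[-0.16,0.05,0.6],"rot":[0,0.06,0]},
    {"offset":[0,0,0.7],"rot":[0,0,0]},
    {"offset":[0,0,0.4],"rot":[0,0,0]},
    {"offset":[0,0,0.1],"rot":[0,0,0]},
    {"offset":[0,0,0],"rot":[0,0,0]}
  ]
}}

```text
clock: 31.98
ee_pos: [0.5936, -0.2078, 0.0341]
tcp_rot: [-0.001, 1.0, -0.02, -0.0]
contact_force: [0.7, 0.5, 0.3]
opening: 0.005
```

```bash
python3 -c "
from h import *
tcpj()"
```

```text
t 31.98 pos [ 593.6 -207.8   34.1] yaw x-axis -2.34 F [0.7 0.5 0.3] open 0.005
jig TCP [ 20.4 -51.4] z 34.1
```

Request:
{"op": "carry_out", "data": {
  "commands": [
    {"offset":[0,-0.2,-0.05],"rot":[0,0,0]},
    {"offset":[0,-0.2,0],"rot":[0,0,0]},
    {"offset":[0,-0.2,0],"rot":[0,0,0]},
    {"offset":[0,-0.2,0],"rot":[0,0,0]},
    {"offset":[0,-0.2,0],"rot":[0,0,0]}
  ]
}}

```text
clock: 32.6
ee_pos: [0.5962, -0.1774, 0.0384]
tcp_rot: [0.001, 1.0, -0.02, 0.001]
contact_force: [-0.4, -1.4, 1.8]
opening: 0.008
```

```bash
python3 -c "
from h import *
tcpj()"
```

```text
t 32.6 pos [ 596.2 -177.4   38.4] yaw x-axis -2.32 F [-0.4 -1.4  1.8] open 0.008
jig TCP [ 21.7 -20.8] z 38.4
```

Request:
{"op": "carry_out", "data": {
  "commands": [
    {"offset":[0,-0.15,0.05],"rot":[0,0,0]},
    {"offset":[0,-0.15,0],"rot":[0,0,0]},
    {"offset":[0,-0.12,0],"rot":[0,0,0]},
    {"offset":[0,-0.12,0],"rot":[0,0,0]}
  ]
}}

```text
clock: 33.1
ee_pos: [0.5968, -0.1648, 0.0372]
tcp_rot: [0.006, 1.0, -0.019, 0.001]
contact_force: [-3.8, -19.2, -0.1]
opening: 0.008
```

```bash
python3 -c "
from h import *
tcpj()"
```

```text
t 33.1 pos [ 596.8 -164.8   37.2] yaw x-axis -2.14 F [ -3.8 -19.2  -0.1] open 0.008
jig TCP [21.8 -8.2] z 37.2
```

Request:
{"op": "carry_out", "data": {
  "commands": [
    {"offset":[0,0.1,0],"rot":[0.1,0,0]},
    {"offset":[0,0.2,0],"rot":[0,0,0]},
    {"offset":[0,0.2,-0.3],"rot":[0,0,0]},
    {"offset":[0,0,-1],"rot":[0,0,0]},
    {"offset":[0,0,-1],"rot":[0,0,0]},
    {"offset":[-0.5,0,-0.8],"rot":[0,0,0]},
    {"offset":[-1,0,0],"rot":[0,0,0]},
    {"offset":[-1,0,0],"rot":[0,0,0]}
  ]
}}

```text
clock: 34.1
ee_pos: [0.522, -0.1769, 0.1361]
tcp_rot: [-0.0, 1.0, -0.019, 0.004]
contact_force: [-0.1, -1.0, 0.3]
opening: 0.005
```

```bash
python3 look.py 4; python3 -c "
from h import *
im=cv2.imread('pics/t4_full.png')
cv2.imwrite('pics/t4b.png',cv2.resize(im[145:245,255:365],None,fx=6,fy=6,interpolation=cv2.INTER_CUBIC))
cv2.imwrite('pics/side8.png',cv2.resize(env.camera('side')[160:300,180:360],None,fx=4,fy=4))
plan(480,186,120,4.6)"
```

```text
strip [479.3 185.4] yaw 4.8 [102.7  38.8] exp [102.7  38.1] px [186. 225.]
   strip [485.5 272.1] yaw -2.2 [102.7  39.7] exp [102.4  39.5] px [156. 223.]
t 34.2 pos [ 520.8 -176.7  135.6] yaw x-axis -2.2 F [ 0.3 -0.3  0.4] open 0.005
  total off units [ -1.83 -12.03   0.52]  total rot units [-0.01 -0.06 -1.19]  off if turned first [ -0.39 -12.16   0.52]  min rows 13
```

View pics/t4b.png

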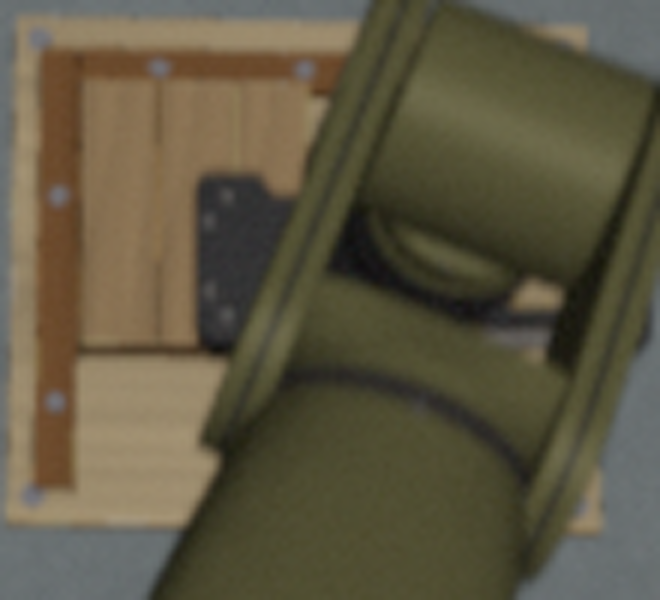

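View pics/side8.png

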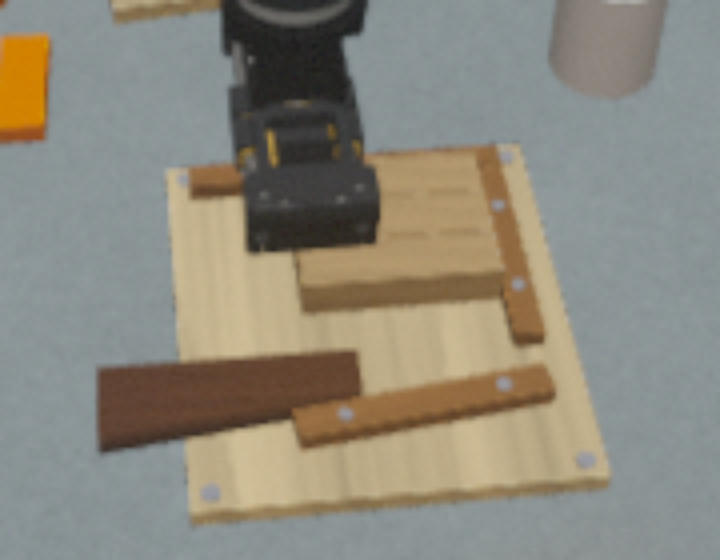

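Both views show the three slats closed up and flush on the end fence. Next is the pale strip at px (186,225). The pieces that fit the name are the pale ones at (186,225) and (156,223). The orange ones at (218,267), (170,289) and (117,288) are excluded by colour.

Request:
{"op": "carry_out", "data": {
  "commands": [
    {"offset":[0,0,0],"rot":[0,-0.06,-0.6]},
    {"offset":[0,0,0],"rot":[0,0,-0.59]},
    {"offset":[-0.04,-1,0],"rot":[0,0,0]},
    {"offset":[-0.04,-1,0],"rot":[0,0,0]},
    {"offset":[-0.04,-1,0],"rot":[0,0,0]},
    {"offset":[-0.04,-1,0],"rot":[0,0,0]},
    {"offset":[-0.04,-1,0],"rot":[0,0,0]},
    {"offset":[-0.04,-1,0],"rot":[0,0,0]}
  ],
  "gripper": 105
}}

```text
clock: 35.2
ee_pos: [0.506, 0.0058, 0.1406]
tcp_rot: [-0.001, 0.999, 0.04, 0.005]
contact_force: [0.1, 0.3, 0.3]
opening: 0.584
```

Request:
{"op": "carry_out", "data": {
  "commands": [
    {"offset":[-0.04,-1,0],"rot":[0,0,0]},
    {"offset":[-0.04,-1,0],"rot":[0,0,0]},
    {"offset":[-0.04,-1,0],"rot":[0,0,0]},
    {"offset":[-0.04,-0.9,0.2],"rot":[0,0,0]},
    {"offset":[-0.04,-0.6,0.4],"rot":[0,0,0]},
    {"offset":[0,0,0.4],"rot":[0,0,0]},
    {"offset":[0,0,0.2],"rot":[0,0,0]},
    {"offset":[0,0,0],"rot":[0,0,0]}
  ]
}}

```text
clock: 36.2
ee_pos: [0.4953, 0.1482, 0.1075]
tcp_rot: [-0.002, 0.999, 0.042, 0.009]
contact_force: [0.2, 0.7, -0.2]
opening: 0.586
```

```bash
python3 -c "
from h import *
cv2.imwrite('pics/side9.png',cv2.resize(env.camera('side')[80:230,140:320],None,fx=4,fy=4))
plan(480,187,20,4.8)"
```

```text
t 36.25 pos [495.5 148.1 107.8] yaw x-axis 4.75 F [-0.1 -0.3 -0. ] open 0.588
  total off units [-0.46 -1.32  2.92]  total rot units [-0.04 -0.19 -0.01]  off if turned first [-0.41 -1.33  2.93]  min rows 3
```

View pics/side9.png

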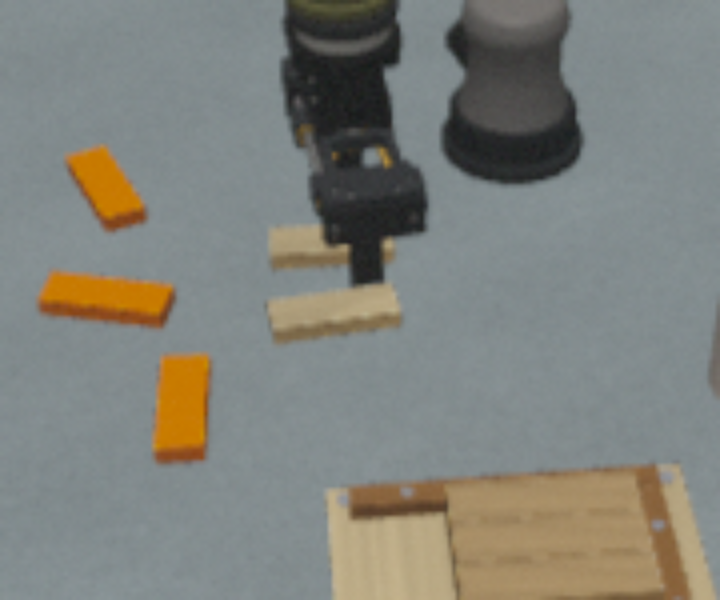

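Request:
{"op": "carry_out", "data": {
  "commands": [
    {"offset":[-0.2,-0.7,0.3],"rot":[-0.04,-0.19,0]},
    {"offset":[-0.2,-0.6,0.4],"rot":[0,0,0]},
    {"offset":[0,0,0.6],"rot":[0,0,0]},
    {"offset":[0,0,0.5],"rot":[0,0,0]},
    {"offset":[0,0,0.2],"rot":[0,0,0]},
    {"offset":[0,0,0],"rot":[0,0,0]}
  ]
}}

```text
clock: 37.0
ee_pos: [0.4834, 0.1835, 0.0471]
tcp_rot: [0.0, 0.999, 0.039, 0.002]
contact_force: [-0.6, 0.5, 1.0]
opening: 0.585
```

```bash
python3 -c "
from h import *
plan(480,187,21,4.8)"
```

```text
t 37.0 pos [483.4 183.5  47.1] yaw x-axis 4.43 F [-0.6  0.5  1. ] open 0.585
  total off units [-0.11 -0.12  0.87]  total rot units [ 0.   -0.04 -0.07]  off if turned first [-0.1  -0.12  0.87]  min rows 1
```

Request:
{"op": "carry_out", "data": {
  "commands": [
    {"offset":[-0.1,-0.12,0.4],"rot":[0,0,-0.07]},
    {"offset":[0,0,0.35],"rot":[0,0,0]},
    {"offset":[0,0,0.1],"rot":[0,0,0]},
    {"offset":[0,0,0],"rot":[0,0,0]}
  ]
}}

```text
clock: 37.5
ee_pos: [0.4807, 0.187, 0.0204]
tcp_rot: [-0.0, 0.999, 0.042, 0.003]
contact_force: [-0.5, -0.6, -0.1]
opening: 0.59
```

Request:
{"op": "carry_out", "data": {
  "commands": [
    {"offset":[0,0,0],"rot":[0,0,0]},
    {"offset":[0,0,0],"rot":[0,0,0]},
    {"offset":[0,0,0],"rot":[0,0,0]},
    {"offset":[0,0,0],"rot":[0,0,0]}
  ],
  "gripper": 255
}}

```text
clock: 38.0
ee_pos: [0.4814, 0.1872, 0.0213]
tcp_rot: [-0.0, 0.999, 0.042, 0.004]
contact_force: [0.3, 0.2, -1.1]
opening: 0.376
```

```bash
python3 -c "
from h import *
planj(32,-35,100,0)"
```

```text
world tgt [ 605.9 -192. ] 100
t 38.0 pos [481.4 187.2  21.3] yaw x-axis 4.84 F [ 0.3  0.2 -1.1] open 0.376
  total off units [ 3.09 12.94 -2.6 ]  total rot units [-0.01 -0.07  1.27]  off if turned first [ 4.68 12.45 -2.62]  min rows 13
```

Request:
{"op": "carry_out", "data": {
  "commands": [
    {"offset":[0,0,-1],"rot":[0,0,0]},
    {"offset":[0,0,-1],"rot":[0,0,0.64]},
    {"offset":[0,0.3,-1],"rot":[0,-0.07,0.63]},
    {"offset":[0.38,1,0],"rot":[0,0,0]},
    {"offset":[0.38,1,0],"rot":[0,0,0]},
    {"offset":[0.38,1,0],"rot":[0,0,0]},
    {"offset":[0.38,1,0],"rot":[0,0,0]},
    {"offset":[0.38,1,0],"rot":[0,0,0]}
  ]
}}

```text
clock: 39.0
ee_pos: [0.5318, 0.0226, 0.1147]
tcp_rot: [-0.0, 1.0, -0.021, 0.001]
contact_force: [-0.5, -0.9, -0.3]
opening: 0.371
```

Request:
{"op": "carry_out", "data": {
  "commands": [
    {"offset":[0.38,1,0],"rot":[0,0,0]},
    {"offset":[0.38,1,0],"rot":[0,0,0]},
    {"offset":[0.38,1,0],"rot":[0,0,0]},
    {"offset":[0.38,1,0],"rot":[0,0,0]},
    {"offset":[0.38,1,0],"rot":[0,0,0]},
    {"offset":[0.38,1,0],"rot":[0,0,0]},
    {"offset":[0,0,0],"rot":[0,0,0]},
    {"offset":[0,0,0],"rot":[0,0,0]}
  ]
}}

```text
clock: 40.0
ee_pos: [0.5936, -0.1679, 0.1141]
tcp_rot: [-0.001, 1.0, -0.023, 0.0]
contact_force: [-0.1, 0.3, -0.5]
opening: 0.374
```

```bash
python3 -c "
from h import *
planj(30,-34.5,80,0)"
```

```text
world tgt [ 603.9 -191.4] 80
t 40.0 pos [ 593.6 -167.9  114.1] yaw x-axis -2.6 F [-0.1  0.3 -0.5] open 0.374
  total off units [0.38 0.77 1.14]  total rot units [-0.01 -0.01 -0.03]  off if turned first [0.38 0.77 1.14]  min rows 2
```

Request:
{"op": "carry_out", "data": {
  "commands": [
    {"offset":[0.2,0.4,0.3],"rot":[0,0,-0.03]},
    {"offset":[0.18,0.37,0.4],"rot":[0,0,0]},
    {"offset":[0,0,0.3],"rot":[0,0,0]},
    {"offset":[0,0,0],"rot":[0,0,0]}
  ]
}}

```text
clock: 40.5
ee_pos: [0.6037, -0.1908, 0.0807]
tcp_rot: [-0.001, 1.0, -0.02, -0.001]
contact_force: [-0.2, 0.9, -1.0]
opening: 0.376
```

```bash
python3 -c "
from h import *
planj(30,-34.5,38,0)
cv2.imwrite('pics/side10.png',cv2.resize(env.camera('side')[160:300,180:360],None,fx=4,fy=4))"
```

```text
world tgt [ 603.9 -191.4] 38
t 40.5 pos [ 603.7 -190.8   80.7] yaw x-axis -2.29 F [-0.2  0.9 -1. ] open 0.376
  total off units [0.01 0.02 1.42]  total rot units [-0.02  0.01  0.02]  off if turned first [0.01 0.02 1.42]  min rows 2
```

View pics/side10.png

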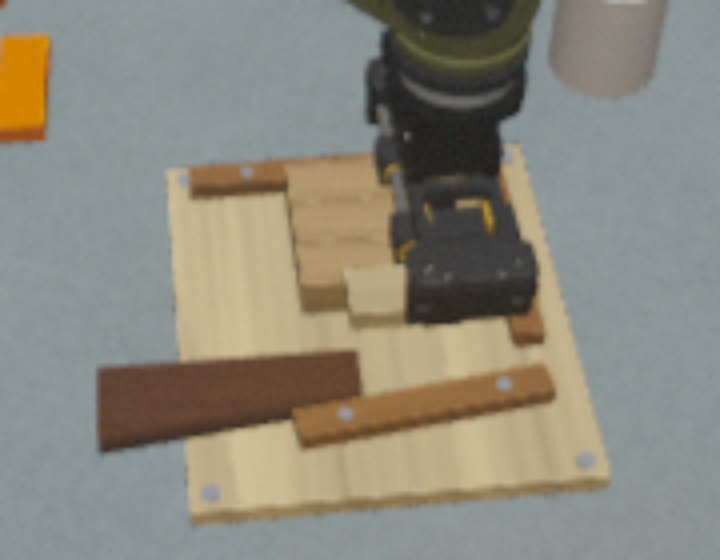

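```bash
python3 -c "
from h import *
print(w2j(ray('top',[(322,194.5),(332.5,194.5)],.035)))"
```

```text
[[-19.63069176 -45.3360257 ]
 [-19.05271865 -75.08716462]]
```

Request:
{"op": "carry_out", "data": {
  "commands": [
    {"offset":[0.13,0.02,0.4],"rot":[0,0,0]},
    {"offset":[0,0,0.4],"rot":[0,0,0]},
    {"offset":[0,0,0],"rot":[0,0,0]}
  ]
}}

```text
clock: 40.92
ee_pos: [0.6084, -0.1913, 0.056]
tcp_rot: [-0.001, 1.0, -0.02, 0.0]
contact_force: [-0.3, 0.3, -0.9]
opening: 0.379
```

```bash
python3 -c "
from h import *
planj(34,-34.5,36.5,0)
cv2.imwrite('pics/side11.png',cv2.resize(env.camera('side')[200:290,220:340],None,fx=6,fy=6))"
```

```text
world tgt [ 607.9 -191.6] 36.5
t 40.92 pos [ 608.4 -191.3   56. ] yaw x-axis -2.25 F [-0.3  0.3 -0.9] open 0.379
  total off units [-0.01  0.01  0.65]  total rot units [-0.02 -0.    0.03]  off if turned first [-0.01  0.01  0.65]  min rows 1
```

View pics/side11.png

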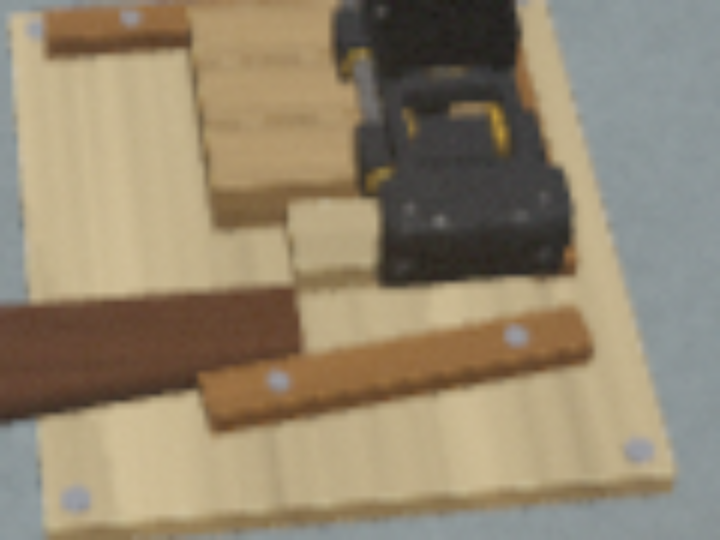

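Request:
{"op": "carry_out", "data": {
  "commands": [
    {"offset":[0.04,0.02,0.15],"rot":[0,0,0]},
    {"offset":[0,0,0.15],"rot":[0,0,0]},
    {"offset":[0,0,0],"rot":[0,0,0]}
  ]
}}

```text
clock: 41.35
ee_pos: [0.6107, -0.1925, 0.049]
tcp_rot: [-0.0, 1.0, -0.02, 0.001]
contact_force: [-0.9, 0.1, -0.4]
opening: 0.376
```

```bash
python3 -c "
from h import *
planj(36,-34.5,36.5,0)
cv2.imwrite('pics/side12.png',cv2.resize(env.camera('side')[200:290,220:340],None,fx=6,fy=6))"
```

```text
world tgt [ 609.9 -191.6] 36.5
t 41.35 pos [ 610.7 -192.5   49. ] yaw x-axis -2.24 F [-0.9  0.1 -0.4] open 0.376
  total off units [-0.03 -0.03  0.42]  total rot units [-0.01 -0.03  0.03]  off if turned first [-0.03 -0.03  0.42]  min rows 1
```

View pics/side12.png

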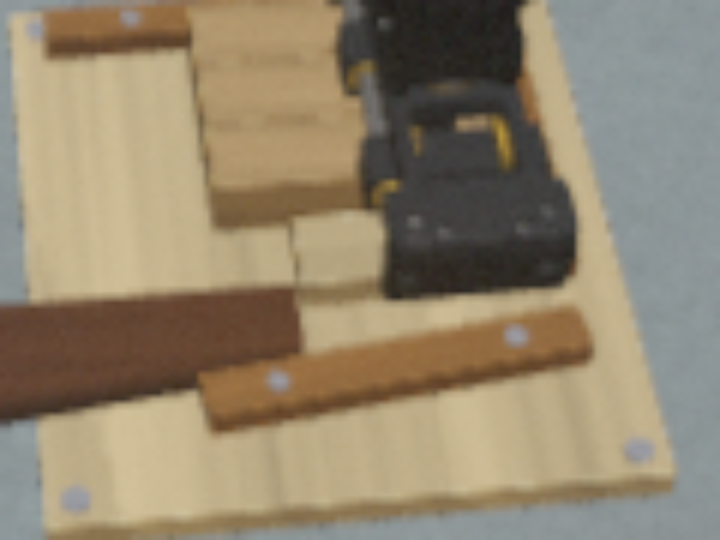

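Request:
{"op": "carry_out", "data": {
  "commands": [
    {"offset":[0,-0.04,0.15],"rot":[0,0,0]},
    {"offset":[0,0,0.1],"rot":[0,0,0]},
    {"offset":[0,0,0.1],"rot":[0,0,0]},
    {"offset":[0,0,0.05],"rot":[0,0,0]}
  ]
}}

```text
clock: 41.9
ee_pos: [0.6114, -0.1924, 0.0419]
tcp_rot: [0.001, 1.0, -0.019, 0.001]
contact_force: [-6.5, 1.2, 10.4]
opening: 0.38
```

```bash
python3 -c "
from h import *
tcpj()
cv2.imwrite('pics/side13.png',cv2.resize(env.camera('side')[200:290,220:340],None,fx=6,fy=6))"
```

```text
t 41.9 pos [ 611.4 -192.4   41.9] yaw x-axis -2.22 F [-6.5  1.2 10.4] open 0.38
jig TCP [ 37.5 -35.2] z 41.9
```

View pics/side13.png

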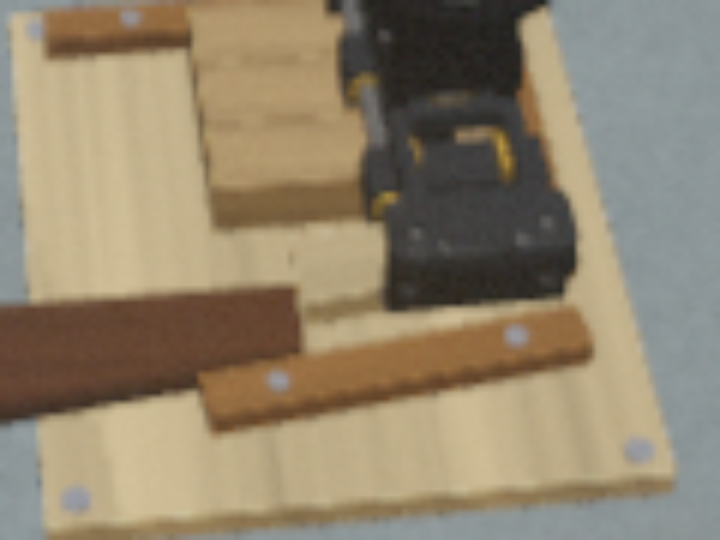

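Request:
{"op": "carry_out", "data": {
  "commands": [
    {"offset":[-0.05,0,-0.03],"rot":[0,0,0]},
    {"offset":[0,0,0.1],"rot":[0,0,0]},
    {"offset":[0,0,0.1],"rot":[0,0,0]},
    {"offset":[0,0,0.08],"rot":[0,0,0]}
  ]
}}

```text
clock: 42.45
ee_pos: [0.6106, -0.1926, 0.0418]
tcp_rot: [0.0, 1.0, -0.019, 0.001]
contact_force: [-7.7, 3.7, 14.9]
opening: 0.377
```

```bash
python3 -c "
from h import *
tcpj()"
```

```text
t 42.45 pos [ 610.6 -192.6   41.8] yaw x-axis -2.2 F [-7.7  3.7 14.9] open 0.377
jig TCP [ 36.7 -35.4] z 41.8
```

Request:
{"op": "carry_out", "data": {
  "commands": [
    {"offset":[-0.12,0,-0.05],"rot":[0,0,0]},
    {"offset":[-0.1,0,0],"rot":[0,0,0]},
    {"offset":[-0.1,0,0],"rot":[0,0,0]}
  ]
}}

```text
clock: 42.82
ee_pos: [0.6007, -0.1921, 0.0424]
tcp_rot: [0.0, 1.0, -0.019, 0.001]
contact_force: [0.1, 0.5, -0.4]
opening: 0.378
```

```bash
python3 -c "
from h import *
tcpj()
cv2.imwrite('pics/side14.png',cv2.resize(env.camera('side')[200:290,220:340],None,fx=6,fy=6))"
```

```text
t 42.83 pos [ 600.7 -192.1   42.4] yaw x-axis -2.2 F [ 0.1  0.5 -0.4] open 0.378
jig TCP [ 26.8 -35.3] z 42.4
```

View pics/side14.png

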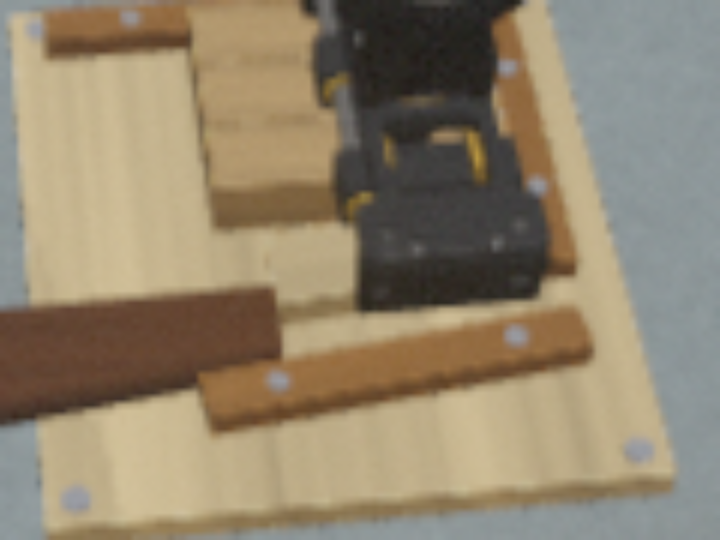

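Moving back nudged the wedge about 8 mm out of the way. Now I'll lower clear of both ends.

Request:
{"op": "carry_out", "data": {
  "commands": [
    {"offset":[0.12,0,0],"rot":[0,0,0]},
    {"offset":[0.05,0,0.08],"rot":[0,0,0]},
    {"offset":[0,0,0.1],"rot":[0,0,0]},
    {"offset":[0,0,0.05],"rot":[0,0,0]}
  ]
}}

```text
clock: 43.38
ee_pos: [0.606, -0.1923, 0.0364]
tcp_rot: [0.0, 1.0, -0.019, -0.0]
contact_force: [-2.1, 1.0, 5.5]
opening: 0.374
```

```bash
python3 -c "
from h import *
tcpj()"
```

```text
t 43.38 pos [ 606.  -192.3   36.4] yaw x-axis -2.2 F [-2.1  1.   5.5] open 0.374
jig TCP [ 32.1 -35.3] z 36.4
```

Request:
{"op": "carry_out", "data": {
  "commands": [
    {"offset":[0.1,0,-0.03],"rot":[0,0,0]},
    {"offset":[0.1,0.03,0],"rot":[0,0,0]},
    {"offset":[0.06,0,0],"rot":[0,0,0]}
  ]
}}

```text
clock: 43.75
ee_pos: [0.6109, -0.1929, 0.0364]
tcp_rot: [-0.001, 1.0, -0.019, -0.005]
contact_force: [-9.6, 0.2, 8.6]
opening: 0.377
```

```bash
python3 -c "
from h import *
tcpj()"
```

```text
t 43.75 pos [ 610.9 -192.9   36.4] yaw x-axis -2.15 F [-9.6  0.2  8.6] open 0.377
jig TCP [ 37.1 -35.7] z 36.4
```

Request:
{"op": "carry_out", "data": {
  "commands": [
    {"offset":[0,0,-0.03],"rot":[0,0.04,0]},
    {"offset":[0,0,0],"rot":[0,0,0]},
    {"offset":[0,0,0],"rot":[0,0,0]},
    {"offset":[0,0,-0.3],"rot":[0,0,0]},
    {"offset":[0,0,-0.8],"rot":[0,0,0]},
    {"offset":[0,0,-0.5],"rot":[0,0,0]},
    {"offset":[0,0,0],"rot":[0,0,0]}
  ],
  "gripper": 147
}}

```text
clock: 44.62
ee_pos: [0.6126, -0.1932, 0.0873]
tcp_rot: [-0.001, 1.0, -0.019, -0.001]
contact_force: [-0.3, 0.4, -0.4]
opening: 0.427
```

```bash
python3 -c "
from h import *
tcpj()
cv2.imwrite('pics/side15.png',cv2.resize(env.camera('side')[190:290,200:340],None,fx=5,fy=5))"
```

```text
t 44.62 pos [ 612.6 -193.2   87.3] yaw x-axis -2.17 F [-0.3  0.4 -0.4] open 0.427
jig TCP [ 38.7 -35.9] z 87.3
```

View pics/side15.png

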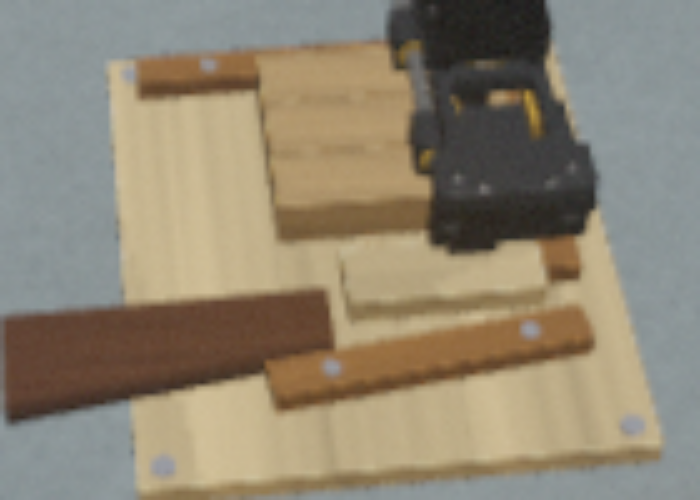

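The strip lies flat. The gap to the cleat is only about 17 mm, so I'll regrip and drag it towards the row first to make room for the pusher.

Request:
{"op": "carry_out", "data": {
  "commands": [
    {"offset":[-0.1,0,0.7],"rot":[0,0,0]},
    {"offset":[0,0,0.7],"rot":[0,0,0]},
    {"offset":[0,0,0.25],"rot":[0,0,0]},
    {"offset":[0,0,0],"rot":[0,0,0]}
  ]
}}

```text
clock: 45.18
ee_pos: [0.6067, -0.1921, 0.0323]
tcp_rot: [-0.002, 1.0, -0.019, -0.005]
contact_force: [-3.7, 1.5, 13.4]
opening: 0.424
```

```bash
python3 -c "
from h import *
tcpj()"
```

```text
t 45.17 pos [ 606.7 -192.1   32.3] yaw x-axis -2.17 F [-3.7  1.5 13.4] open 0.424
jig TCP [ 32.8 -35. ] z 32.3
```

Request:
{"op": "carry_out", "data": {
  "commands": [
    {"offset":[0,0,-0.12],"rot":[0,0.04,0]},
    {"offset":[0,0,0],"rot":[0,0,0]},
    {"offset":[0,0,0],"rot":[0,0,0]},
    {"offset":[0,-0.1,0],"rot":[0,0,0]},
    {"offset":[0,-0.12,0],"rot":[0,0,0]},
    {"offset":[0,-0.12,0],"rot":[0,0,0]}
  ],
  "gripper": 255
}}

```text
clock: 45.92
ee_pos: [0.6068, -0.1833, 0.0343]
tcp_rot: [0.0, 1.0, -0.019, -0.003]
contact_force: [-1.0, -11.6, 0.9]
opening: 0.374
```

```bash
python3 -c "
from h import *
tcpj()"
```

```text
t 45.92 pos [ 606.8 -183.3   34.3] yaw x-axis -2.13 F [ -1.  -11.6   0.9] open 0.374
jig TCP [ 32.5 -26.3] z 34.3
```

Request:
{"op": "carry_out", "data": {
  "commands": [
    {"offset":[0,0.05,0],"rot":[0,0,0]},
    {"offset":[0,0,0],"rot":[0,0,0]},
    {"offset":[0,0,0],"rot":[0,0,0]},
    {"offset":[0,0,-0.4],"rot":[0,0,0]},
    {"offset":[0,0,-0.8],"rot":[0,0,0]},
    {"offset":[0,0,-0.4],"rot":[0,0,0]},
    {"offset":[0,0,0],"rot":[0,0,0]}
  ],
  "gripper": 149
}}

```text
clock: 46.8
ee_pos: [0.606, -0.1832, 0.0834]
tcp_rot: [-0.001, 1.0, -0.018, -0.005]
contact_force: [0.4, -0.5, -0.8]
opening: 0.414
```

Request:
{"op": "carry_out", "data": {
  "commands": [
    {"offset":[0,0.6,0],"rot":[0,0,0]},
    {"offset":[0,0.5,0],"rot":[0,0,0]},
    {"offset":[0,0,0],"rot":[0,0,0]},
    {"offset":[0,0,0],"rot":[0,0,0]}
  ],
  "gripper": 255
}}

```text
clock: 47.3
ee_pos: [0.603, -0.2183, 0.0806]
tcp_rot: [-0.002, 1.0, -0.019, -0.007]
contact_force: [0.2, 0.2, -0.3]
opening: 0.05
```

```bash
python3 -c "
from h import *
tcpj()
cv2.imwrite('pics/side16.png',cv2.resize(env.camera('side')[190:290,200:340],None,fx=5,fy=5))"
```

```text
t 47.3 pos [ 603.  -218.3   80.6] yaw x-axis -2.16 F [ 0.2  0.2 -0.3] open 0.05
jig TCP [ 30.3 -61.5] z 80.6
```

View pics/side16.png

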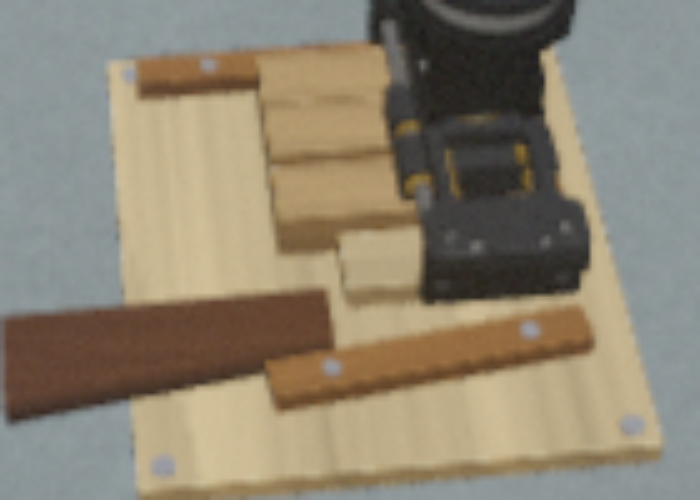

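Request:
{"op": "carry_out", "data": {
  "commands": [
    {"offset":[0.03,-0.1,0.4],"rot":[0,0.1,0]},
    {"offset":[0,0,0.5],"rot":[0,0,0]},
    {"offset":[0,0,0],"rot":[0,0,0]}
  ]
}}

```text
clock: 47.72
ee_pos: [0.6032, -0.2138, 0.0506]
tcp_rot: [-0.002, 1.0, -0.018, -0.002]
contact_force: [-0.3, -0.3, -0.1]
opening: 0.005
```

```bash
python3 -c "
from h import *
planj(31,-58.5,36,0)"
```

```text
world tgt [ 603.9 -215.4] 36
t 47.73 pos [ 603.2 -213.8   50.6] yaw x-axis -2.1 F [-0.3 -0.3 -0.1] open 0.005
  total off units [0.03 0.05 0.49]  total rot units [-0.05  0.05  0.06]  off if turned first [0.03 0.05 0.49]  min rows 1
```

Request:
{"op": "carry_out", "data": {
  "commands": [
    {"offset":[0.03,0.06,0.15],"rot":[0,0,0.06]},
    {"offset":[0,0,0.2],"rot":[0,0,0]},
    {"offset":[0,0,0.12],"rot":[0,0,0]},
    {"offset":[0,0,0],"rot":[0,0,0]}
  ]
}}

```text
clock: 48.22
ee_pos: [0.6043, -0.2156, 0.0355]
tcp_rot: [-0.002, 1.0, -0.021, -0.002]
contact_force: [0.6, 0.5, 0.3]
opening: 0.008
```

```bash
python3 -c "
from h import *
tcpj()"
```

```text
t 48.23 pos [ 604.3 -215.6   35.5] yaw x-axis -2.45 F [0.6 0.5 0.3] open 0.008
jig TCP [ 31.4 -58.7] z 35.5
```

Request:
{"op": "carry_out", "data": {
  "commands": [
    {"offset":[0,-0.15,0],"rot":[0,0,0]},
    {"offset":[0,-0.15,0],"rot":[0,0,0]},
    {"offset":[0,-0.12,0],"rot":[0,0,0]},
    {"offset":[0,-0.12,0],"rot":[0,0,0]},
    {"offset":[0,-0.12,0],"rot":[0,0,0]}
  ]
}}

```text
clock: 48.85
ee_pos: [0.6053, -0.1996, 0.0372]
tcp_rot: [0.003, 1.0, -0.02, -0.002]
contact_force: [-4.7, -16.3, 0.7]
opening: 0.004
```

```bash
python3 -c "
from h import *
tcpj()"
```

```text
t 48.85 pos [ 605.3 -199.6   37.2] yaw x-axis -2.28 F [ -4.7 -16.3   0.7] open 0.004
jig TCP [ 31.8 -42.7] z 37.2
```

The row is closed at 16 N. I'll retreat and look.

Request:
{"op": "carry_out", "data": {
  "commands": [
    {"offset":[0,0.08,0],"rot":[0,0,0]},
    {"offset":[0,0.12,0],"rot":[0,0,0]},
    {"offset":[0,0.1,0],"rot":[0,0,0]},
    {"offset":[0,0,-0.5],"rot":[0,0,0]},
    {"offset":[0,0,-1],"rot":[0,0,0]},
    {"offset":[0,0,-1],"rot":[0,0,0]},
    {"offset":[-1,0,-0.5],"rot":[0,0,0]},
    {"offset":[-1,0,0],"rot":[0,0,0]}
  ]
}}

```text
clock: 49.85
ee_pos: [0.547, -0.2051, 0.1353]
tcp_rot: [0.003, 1.0, -0.019, 0.001]
contact_force: [-0.9, -0.5, 0.2]
opening: 0.007
```

Request:
{"op": "carry_out", "data": {
  "commands": [
    {"offset":[-1,0,0],"rot":[0,0,0]},
    {"offset":[-1,0,0],"rot":[0,0,0]},
    {"offset":[-1,0,0],"rot":[0,0,0]},
    {"offset":[-1,0,0],"rot":[0,0,0]},
    {"offset":[-1,0,0],"rot":[0,0,0]},
    {"offset":[-0.5,0,0],"rot":[0,0,0]}
  ]
}}

```text
clock: 50.6
ee_pos: [0.379, -0.1981, 0.1422]
tcp_rot: [0.005, 1.0, -0.019, 0.006]
contact_force: [0.3, 0.2, 0.6]
opening: 0.005
```

```bash
python3 -c "
from h import *
tcpj()
im=env.camera('top');cv2.imwrite('pics/t5_full.png',im)
cv2.imwrite('pics/t5b.png',cv2.resize(im[145:260,255:365],None,fx=5,fy=5,interpolation=cv2.INTER_CUBIC))
cv2.imwrite('pics/side17.png',cv2.resize(env.camera('side')[180:290,200:340],None,fx=5,fy=5))"
```

```text
t 50.6 pos [ 379.  -198.1  142.2] yaw x-axis -2.13 F [0.3 0.2 0.6] open 0.005
jig TCP [-194.5  -50.8] z 142.2
```

View pics/t5b.png

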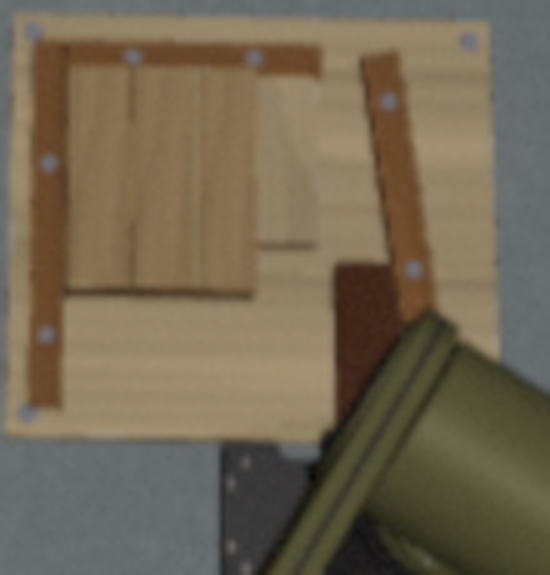

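View pics/side17.png

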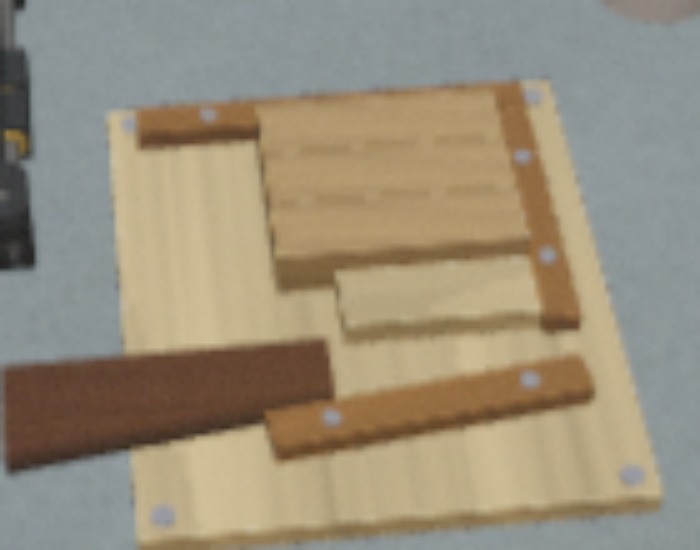

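```bash
python3 -c "
from h import *
print(w2j(ray('top',[(322,197.6),(333.4,197.6),(322.2,230)],.035)))
print(w2j(ray('side',[(200+4/5,180+368/5),(200+10/5,180+447/5),(200+328/5,180+342/5)],.035)))
planj(-215,-66,37,0)"
```

```text
[[ -28.61749101  -45.20309445]
 [ -27.99122928  -77.45306431]
 [-120.85181303  -44.39514889]]
[[-185.5369982   -46.65587961]
 [-183.46097994  -93.479303  ]
 [ -27.02015808  -46.79205666]]
world tgt [ 357.8 -212.5] 37
t 50.7 pos [ 379.3 -198.3  142.3] yaw x-axis -2.16 F [-0.1 -0.1 -0.2] open 0.004
  total off units [-0.74  0.46  3.5 ]  total rot units [ 0.1  -0.12  0.05]  off if turned first [-0.69  0.5   3.51]  min rows 4
```

Request:
{"op": "carry_out", "data": {
  "commands": [
    {"offset":[-0.7,0.5,0],"rot":[0.1,-0.12,0.05]},
    {"offset":[0,0,0.8],"rot":[0,0,0]},
    {"offset":[0,0,0.9],"rot":[0,0,0]},
    {"offset":[0,0,0.9],"rot":[0,0,0]},
    {"offset":[0,0,0.6],"rot":[0,0,0]},
    {"offset":[0,0,0.1],"rot":[0,0,0]},
    {"offset":[0,0,0],"rot":[0,0,0]}
  ]
}}

```text
clock: 51.58
ee_pos: [0.3648, -0.2156, 0.0474]
tcp_rot: [0.003, 1.0, -0.021, 0.006]
contact_force: [0.2, 0.6, -0.1]
opening: 0.005
```

```bash
python3 -c "
from h import *
planj(-215,-66,37,0)"
```

```text
world tgt [ 357.8 -212.5] 37
t 51.58 pos [ 364.8 -215.6   47.4] yaw x-axis -2.37 F [ 0.2  0.6 -0.1] open 0.005
  total off units [-0.24 -0.1   0.34]  total rot units [ 0.06 -0.12  0.01]  off if turned first [-0.24 -0.09  0.35]  min rows 1
```

Request:
{"op": "carry_out", "data": {
  "commands": [
    {"offset":[0,-0.1,0.34],"rot":[0.06,-0.12,0]},
    {"offset":[0,0,0],"rot":[0,0,0]},
    {"offset":[0.3,0,0],"rot":[0,0,0]},
    {"offset":[0.3,0,0],"rot":[0,0,0]},
    {"offset":[0.3,0,0],"rot":[0,0,0]},
    {"offset":[0.3,0,0],"rot":[0,0,0]}
  ]
}}

```text
clock: 52.32
ee_pos: [0.405, -0.215, 0.039]
tcp_rot: [0.001, 1.0, -0.021, 0.001]
contact_force: [-0.3, -0.0, -0.7]
opening: 0.007
```

```bash
python3 -c "
from h import *
tcpj()
cv2.imwrite('pics/side18.png',cv2.resize(env.camera('side')[180:290,190:340],None,fx=5,fy=5))"
```

```text
t 52.33 pos [ 405. -215.   39.] yaw x-axis -2.38 F [-0.3 -0.  -0.7] open 0.007
jig TCP [-167.8  -66.6] z 39.0
```

View pics/side18.png

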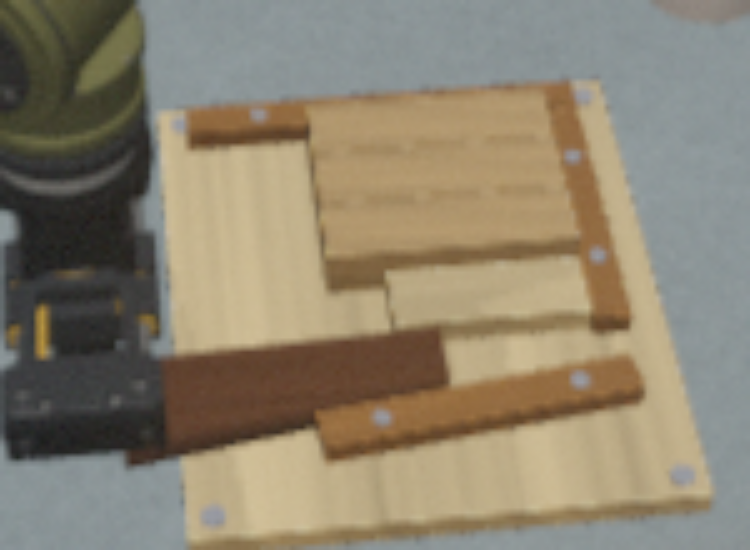

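Request:
{"op": "carry_out", "data": {
  "commands": [
    {"offset":[0.25,0,0.03],"rot":[0,0,0]},
    {"offset":[0.25,0,0],"rot":[0,0,0]},
    {"offset":[0.25,-0.05,0],"rot":[0,0,0]},
    {"offset":[0.25,-0.05,0],"rot":[0,0,0]}
  ]
}}

```text
clock: 52.88
ee_pos: [0.4367, -0.2129, 0.0382]
tcp_rot: [0.0, 1.0, -0.021, -0.0]
contact_force: [-4.0, 0.3, 3.2]
opening: 0.003
```

```bash
python3 -c "
from h import *
tcpj()
cv2.imwrite('pics/side19.png',cv2.resize(env.camera('side')[180:290,190:340],None,fx=5,fy=5))"
```

```text
t 52.88 pos [ 436.7 -212.9   38.2] yaw x-axis -2.37 F [-4.   0.3  3.2] open 0.003
jig TCP [-136.1  -63.1] z 38.2
```

View pics/side19.png

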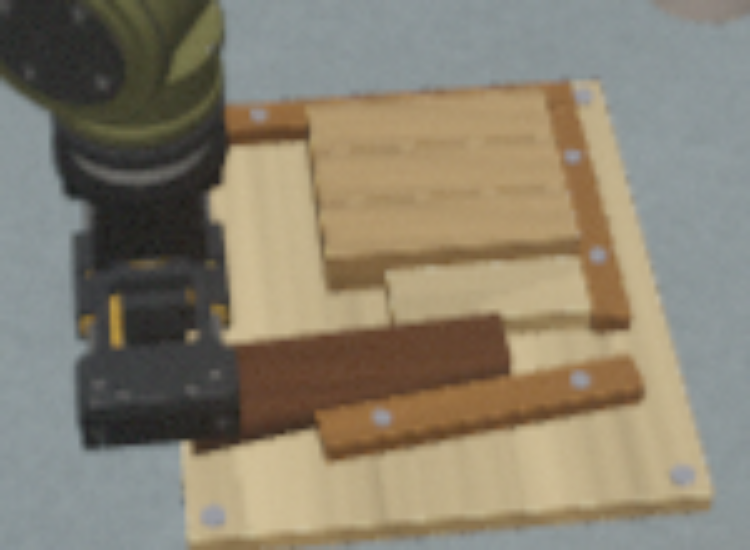

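Request:
{"op": "carry_out", "data": {
  "commands": [
    {"offset":[0.2,-0.03,0.02],"rot":[0,0,0]},
    {"offset":[0.2,-0.03,0],"rot":[0,0,0]},
    {"offset":[0.2,-0.03,0],"rot":[0,0,0]},
    {"offset":[0.2,-0.03,0],"rot":[0,0,0]}
  ]
}}

```text
clock: 53.42
ee_pos: [0.4626, -0.2094, 0.0372]
tcp_rot: [-0.0, 1.0, -0.021, -0.0]
contact_force: [-2.4, 2.2, 1.5]
opening: 0.003
```

```bash
python3 -c "
from h import *
tcpj()"
```

```text
t 53.42 pos [ 462.6 -209.4   37.2] yaw x-axis -2.37 F [-2.4  2.2  1.5] open 0.003
jig TCP [-110.5  -58.5] z 37.2
```

Request:
{"op": "carry_out", "data": {
  "commands": [
    {"offset":[0.15,0,0],"rot":[0,0,0]},
    {"offset":[0.15,0,0],"rot":[0,0,0]},
    {"offset":[0.12,0,0],"rot":[0,0,0]}
  ]
}}

```text
clock: 53.8
ee_pos: [0.4731, -0.2094, 0.0368]
tcp_rot: [-0.001, 1.0, -0.02, -0.005]
contact_force: [-21.5, 0.5, 17.2]
opening: 0.006
```

```bash
python3 -c "
from h import *
tcpj()
cv2.imwrite('pics/side20.png',cv2.resize(env.camera('side')[180:290,190:340],None,fx=5,fy=5))"
```

```text
t 53.8 pos [ 473.1 -209.4   36.8] yaw x-axis -2.28 F [-21.5   0.5  17.2] open 0.006
jig TCP [-100.   -58.1] z 36.8
```

View pics/side20.png

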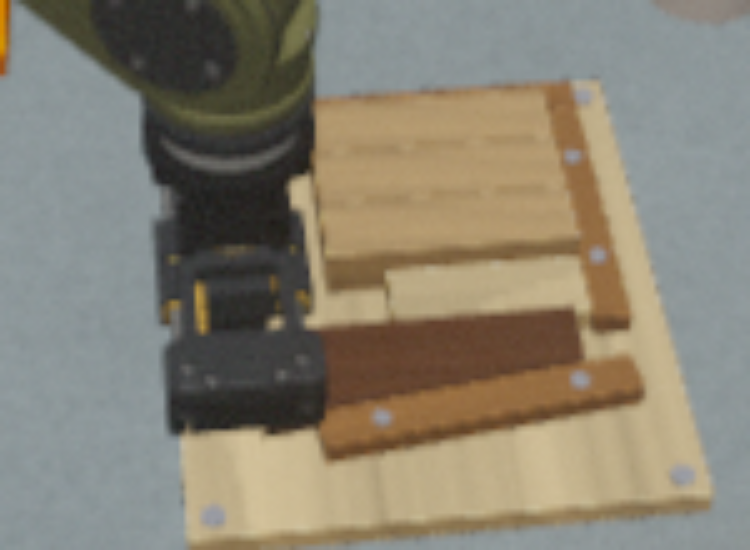

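Force is rising, 21 N at jam. I'll drive a bit harder.

Request:
{"op": "carry_out", "data": {
  "commands": [
    {"offset":[0.18,0,0],"rot":[0,0,0]},
    {"offset":[0.2,0,0],"rot":[0,0,0]}
  ]
}}

```text
clock: 54.1
ee_pos: [0.4734, -0.2095, 0.0364]
tcp_rot: [-0.003, 1.0, -0.018, -0.021]
contact_force: [-25.9, 0.9, 19.7]
opening: 0.004
```

```bash
python3 -c "
from h import *
tcpj()"
```

```text
t 54.1 pos [ 473.4 -209.5   36.4] yaw x-axis -2.08 F [-25.9   0.9  19.7] open 0.004
jig TCP [-99.7 -58.1] z 36.4
```

Request:
{"op": "carry_out", "data": {
  "commands": [
    {"offset":[0.3,0,-0.03],"rot":[0,0.3,0]},
    {"offset":[0.35,0,0],"rot":[0,0,0]}
  ]
}}

```text
clock: 54.35
ee_pos: [0.4737, -0.2093, 0.0352]
tcp_rot: [-0.005, 0.999, -0.015, -0.033]
contact_force: [-41.0, 0.8, 29.8]
opening: 0.0
```

```bash
python3 -c "
from h import *
tcpj()"
```

```text
t 54.35 pos [ 473.7 -209.3   35.2] yaw x-axis -1.75 F [-41.    0.8  29.8] open 0.0
jig TCP [-99.3 -57.9] z 35.2
```

Firmly jammed: 41 N moved it only 0.4 mm. I'll retreat and check.

Request:
{"op": "carry_out", "data": {
  "commands": [
    {"offset":[-0.3,0,-0.05],"rot":[0,0.3,0]},
    {"offset":[-0.4,0,0],"rot":[0.1,0.35,0]},
    {"offset":[-0.5,0,-0.3],"rot":[0,0,0]},
    {"offset":[0,0,-1],"rot":[0,0,0]},
    {"offset":[0,0,-1],"rot":[0,0,0]},
    {"offset":[-1,0,-1],"rot":[0,0,0]},
    {"offset":[-1,0,0],"rot":[0,0,0]},
    {"offset":[-1,0,0],"rot":[0,0,0]}
  ]
}}

```text
clock: 55.35
ee_pos: [0.3512, -0.2128, 0.1431]
tcp_rot: [-0.003, 1.0, -0.016, 0.009]
contact_force: [-0.3, -0.6, 0.1]
opening: 0.005
```

```bash
python3 look.py 6; python3 -c "
from h import *
tcpj()
im=cv2.imread('pics/t6_full.png')
cv2.imwrite('pics/t6b.png',cv2.resize(im[145:245,255:365],None,fx=6,fy=6,interpolation=cv2.INTER_CUBIC))
cv2.imwrite('pics/side21.png',cv2.resize(env.camera('side')[180:290,200:340],None,fx=5,fy=5))"
```

```text
strip [485.5 272.1] yaw -2.4 [102.7  39.6] exp [102.4  39.5] px [156. 223.]
t 55.4 pos [ 348.9 -212.5  142.7] yaw x-axis -1.9 F [ 1.5 -0.4 -1.4] open 0.005
jig TCP [-223.9  -66.4] z 142.7
```

View pics/t6b.png

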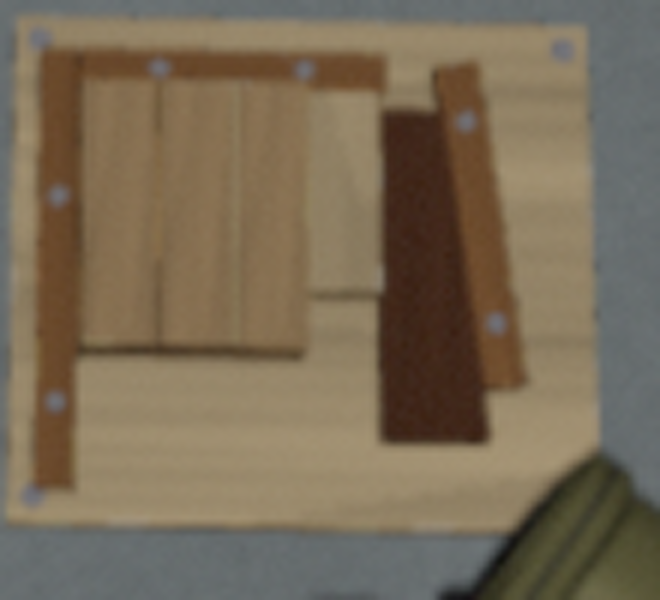

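View pics/side21.png

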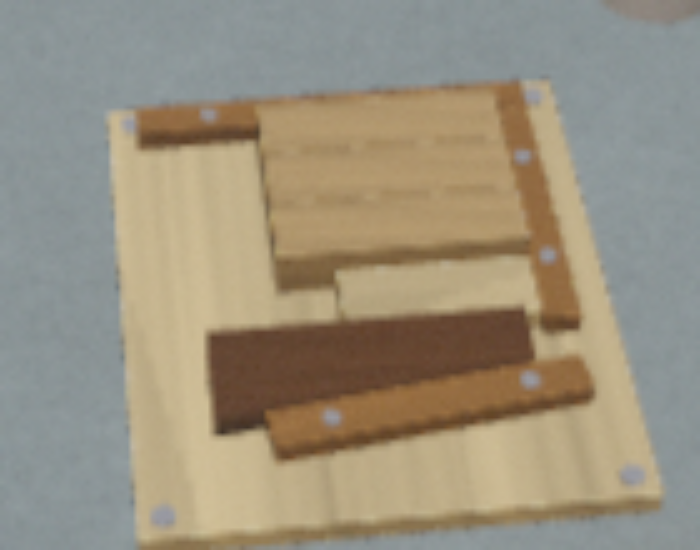

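```bash
python3 -c "
from h import *
f=lambda x,y:(255+x/6-.4,145+y/6-.4)
print('wedge',w2j(ray('top',[f(385,110),f(440,110),f(380,440),f(488,440)],.035)).round(1).tolist())
print('slats left/right',w2j(ray('top',[f(80,220),f(307,220),f(80,350),f(305,350)],.045)).round(1).tolist())
print('strip',w2j(ray('top',[f(383,200),f(350,293)],.031)).round(1).tolist())
s=lambda x,y:(200+x/5-.4,180+y/5-.4)
print('wedge side',w2j(ray('side',[s(208,332),s(525,311)],.035)).round(1).tolist())
plan(486.5,274,120,-2.3)"
```

```text
wedge [[73.4, -37.4], [73.9, -63.8], [-87.1, -33.0], [-86.1, -83.4]]
slats left/right [[13.5, 108.6], [15.6, 1.5], [-49.0, 107.8], [-47.0, 2.9]]
strip [[29.7, -36.4], [-16.1, -20.2]]
wedge side [[-86.0, -33.3], [72.3, -36.0]]
t 55.45 pos [ 350.3 -212.6  142.6] yaw x-axis -1.97 F [ 1.5  0.1 -0.2] open 0.003
  total off units [  3.97 -16.36   0.93]  total rot units [-0.07 -0.17  0.06]  off if turned first [  3.89 -16.39   0.75]  min rows 17
```

The wedge's origin is at about jig x = -6, as expected for a jam, and the row is tight with no gaps. The leftover strip now goes into the box.

Request:
{"op": "carry_out", "data": {
  "commands": [
    {"offset":[0.2,-1,0],"rot":[-0.07,-0.17,0.06]},
    {"offset":[0.2,-1,0],"rot":[0,0,0]},
    {"offset":[0.24,-1,0],"rot":[0,0,0]},
    {"offset":[0.24,-1,0],"rot":[0,0,0]},
    {"offset":[0.24,-1,0],"rot":[0,0,0]},
    {"offset":[0.24,-1,0],"rot":[0,0,0]},
    {"offset":[0.24,-1,0],"rot":[0,0,0]},
    {"offset":[0.24,-1,0],"rot":[0,0,0]}
  ],
  "gripper": 105
}}

```text
clock: 56.45
ee_pos: [0.4289, 0.0294, 0.1472]
tcp_rot: [0.003, 1.0, -0.024, 0.011]
contact_force: [0.3, -1.0, -0.7]
opening: 0.59
```

Request:
{"op": "carry_out", "data": {
  "commands": [
    {"offset":[0.24,-1,0],"rot":[0,0,0]},
    {"offset":[0.24,-1,0],"rot":[0,0,0]},
    {"offset":[0.24,-1,0],"rot":[0,0,0]},
    {"offset":[0.24,-1,0],"rot":[0,0,0]},
    {"offset":[0.24,-1,0],"rot":[0,0,0]},
    {"offset":[0.24,-1,0],"rot":[0,0,0]},
    {"offset":[0.24,-1,0],"rot":[0,0,0]},
    {"offset":[0.24,-0.6,0.2],"rot":[0,0,0]}
  ]
}}

```text
clock: 57.45
ee_pos: [0.5102, 0.2706, 0.1443]
tcp_rot: [-0.001, 1.0, -0.023, 0.021]
contact_force: [-0.5, -0.2, -0.7]
opening: 0.592
```

```bash
python3 -c "
from h import *
plan(486.5,274,60,-2.3)"
```

```text
t 57.45 pos [510.2 270.6 144.3] yaw x-axis -2.6 F [-0.5 -0.2 -0.7] open 0.592
  total off units [-0.91 -0.07  2.77]  total rot units [-0.02 -0.41 -0.05]  off if turned first [-0.79 -0.08  2.81]  min rows 3
```

Request:
{"op": "carry_out", "data": {
  "commands": [
    {"offset":[-0.3,0,0.5],"rot":[0,-0.41,-0.05]},
    {"offset":[-0.3,0,0.8],"rot":[0,0,0]},
    {"offset":[-0.1,0,0.8],"rot":[0,0,0]},
    {"offset":[0,0,0.5],"rot":[0,0,0]},
    {"offset":[0,0,0],"rot":[0,0,0]}
  ]
}}

```text
clock: 58.08
ee_pos: [0.489, 0.2725, 0.0596]
tcp_rot: [-0.001, 1.0, -0.02, -0.003]
contact_force: [0.2, 0.5, -0.2]
opening: 0.588
```

```bash
python3 -c "
from h import *
plan(486.5,274,21,-2.3)
cv2.imwrite('pics/side22.png',cv2.resize(env.camera('side')[80:230,140:320],None,fx=4,fy=4))"
```

```text
t 58.08 pos [489.  272.5  59.6] yaw x-axis -2.24 F [ 0.2  0.5 -0.2] open 0.588
  total off units [-0.08 -0.04  1.29]  total rot units [-0.02  0.07  0.01]  off if turned first [-0.09 -0.05  1.29]  min rows 2
```

View pics/side22.png

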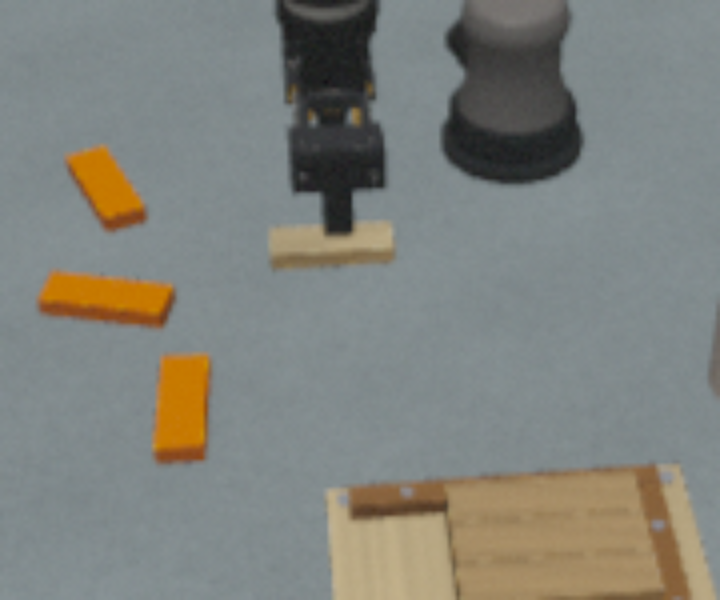

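The gripper is over the pale leftover strip.

Request:
{"op": "carry_out", "data": {
  "commands": [
    {"offset":[-0.08,-0.04,0.6],"rot":[0,0,0]},
    {"offset":[0,0,0.5],"rot":[0,0,0]},
    {"offset":[0,0,0.12],"rot":[0,0,0]},
    {"offset":[0,0,0],"rot":[0,0,0]}
  ]
}}

```text
clock: 58.62
ee_pos: [0.4885, 0.2747, 0.0232]
tcp_rot: [-0.002, 1.0, -0.02, -0.001]
contact_force: [0.4, -0.3, 0.7]
opening: 0.59
```

Request:
{"op": "carry_out", "data": {
  "commands": [
    {"offset":[0,0,0],"rot":[0,0,0]},
    {"offset":[0,0,0],"rot":[0,0,0]},
    {"offset":[0,0,0],"rot":[0,0,0]},
    {"offset":[0,0,0],"rot":[0,0,0]}
  ],
  "gripper": 255
}}

```text
clock: 59.12
ee_pos: [0.4894, 0.2752, 0.0245]
tcp_rot: [-0.003, 1.0, -0.02, -0.0]
contact_force: [0.6, -0.2, -0.3]
opening: 0.375
```

Run:
```python
from h import *
state()
im=cv2.imread("pics/t6_full.png")
for c,ar,ce,s,v in pieces(im,False):
    if 15000<ar<30000: print(ce,bar("top",c,.05,0,150,130))
```

```text
t 59.12 pos [489.4 275.2  24.5] yaw x-axis -2.26 F [ 0.6 -0.2 -0.3] open 0.375
[ 0.528494   -0.44939689] (array([ 0.52879567, -0.44635771]), np.float64(-4.320816040039068), (158.71005249023438, 144.90357971191406), (np.float64(160.75634846432814), np.float64(146.01645718978995)))
```

Request:
{"op": "carry_out", "data": {
  "commands": [
    {"offset":[0,0,-1],"rot":[0,0,0]},
    {"offset":[0,0,-1],"rot":[0,0,0]},
    {"offset":[0,0.3,-1],"rot":[0,0,0]},
    {"offset":[0.02,1,-0.4],"rot":[0,0,0.1]},
    {"offset":[0.02,1,0],"rot":[0,0,0.1]},
    {"offset":[0.02,1,0],"rot":[0,0,0.1]},
    {"offset":[0.02,1,0],"rot":[0,0,0]},
    {"offset":[0.02,1,0],"rot":[0,0,0]}
  ]
}}

```text
clock: 60.12
ee_pos: [0.4834, 0.1127, 0.1301]
tcp_rot: [-0.003, 0.999, -0.033, 0.001]
contact_force: [0.6, 0.7, -1.4]
opening: 0.374
```

Request:
{"op": "carry_out", "data": {
  "commands": [
    {"offset":[0.1,1,0],"rot":[0,0,0]},
    {"offset":[0.1,1,0],"rot":[0,0,0]},
    {"offset":[0.1,1,0],"rot":[0,0,0]},
    {"offset":[0.1,1,0],"rot":[0,0,0]},
    {"offset":[0.1,1,0],"rot":[0,0,0]},
    {"offset":[0.1,1,0],"rot":[0,0,0]},
    {"offset":[0.1,1,0],"rot":[0,0,0]},
    {"offset":[0.1,1,0],"rot":[0,0,0]}
  ]
}}

```text
clock: 61.12
ee_pos: [0.4906, -0.1363, 0.1298]
tcp_rot: [-0.003, 0.999, -0.033, 0.003]
contact_force: [-0.5, 0.5, 0.2]
opening: 0.37
```

```bash
python3 -c "
from h import *
plan(530,-443,130,-4.3)"
```

```text
t 61.12 pos [ 490.6 -136.3  129.8] yaw x-axis -3.78 F [-0.5  0.5  0.2] open 0.37
  total off units [ 1.98 10.11 -0.05]  total rot units [-0.05 -0.05  0.09]  off if turned first [ 2.08e+00  1.01e+01 -1.00e-02]  min rows 11
```

Request:
{"op": "carry_out", "data": {
  "commands": [
    {"offset":[0.2,1,0],"rot":[0,0,0.09]},
    {"offset":[0.2,1,0],"rot":[0,0,0]},
    {"offset":[0.2,1,0],"rot":[0,0,0]},
    {"offset":[0.2,1,0],"rot":[0,0,0]},
    {"offset":[0.2,1,0],"rot":[0,0,0]},
    {"offset":[0.2,1,0],"rot":[0,0,0]},
    {"offset":[0.2,1,0],"rot":[0,0,0]},
    {"offset":[0.2,1,0],"rot":[0,0,0]}
  ]
}}

```text
clock: 62.12
ee_pos: [0.5203, -0.3874, 0.1289]
tcp_rot: [-0.003, 0.999, -0.038, 0.003]
contact_force: [0.3, -0.1, 0.1]
opening: 0.375
```

Request:
{"op": "carry_out", "data": {
  "commands": [
    {"offset":[0.2,1,0],"rot":[0,0,0]},
    {"offset":[0.2,0.8,0],"rot":[0,0,0]},
    {"offset":[0,0.1,0],"rot":[0,0,0]},
    {"offset":[0,0,0],"rot":[0,0,0]}
  ]
}}

```text
clock: 62.62
ee_pos: [0.5275, -0.4481, 0.1278]
tcp_rot: [-0.003, 0.999, -0.039, 0.003]
contact_force: [-1.1, 0.3, -1.0]
opening: 0.375
```

```bash
python3 -c "
from h import *
plan(530,-443,40,-4.3)
cv2.imwrite('pics/side23.png',cv2.resize(env.camera('side')[200:384,200:400],None,fx=3.2,fy=3.2))"
```

```text
t 62.62 pos [ 527.5 -448.1  127.8] yaw x-axis -4.5 F [-1.1  0.3 -1. ] open 0.375
  total off units [ 0.05 -0.16  2.93]  total rot units [-0.06 -0.05 -0.03]  off if turned first [ 0.07 -0.18  2.93]  min rows 3
```

View pics/side23.png

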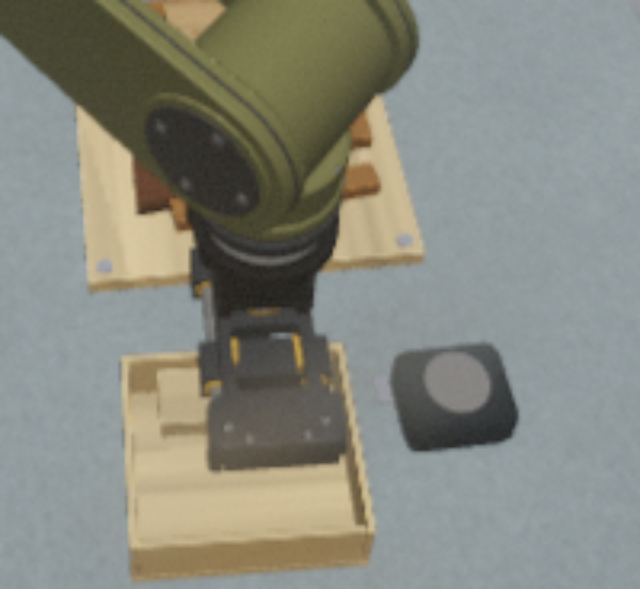

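The strip is over the box, so I'll lower and release.

Request:
{"op": "carry_out", "data": {
  "commands": [
    {"offset":[0.05,-0.16,0.7],"rot":[0,0,0]},
    {"offset":[0,0,0.8],"rot":[0,0,0]},
    {"offset":[0,0,0.8],"rot":[0,0,0]},
    {"offset":[0,0,0.5],"rot":[0,0,0]},
    {"offset":[0,0,0],"rot":[0,0,0]}
  ]
}}

```text
clock: 63.3
ee_pos: [0.5292, -0.436, 0.0365]
tcp_rot: [-0.005, 0.999, -0.037, 0.001]
contact_force: [-0.7, 0.1, -0.8]
opening: 0.375
```

```bash
python3 -c "
from h import *
plan(530,-443,34,-4.3)"
```

```text
t 63.3 pos [ 529.2 -436.    36.5] yaw x-axis -4.26 F [-0.7  0.1 -0.8] open 0.375
  total off units [0.04 0.23 0.08]  total rot units [-0.1  -0.02  0.01]  off if turned first [0.04 0.23 0.08]  min rows 1
```

Request:
{"op": "carry_out", "data": {
  "commands": [
    {"offset":[0,0.2,0.1],"rot":[0,0,0]},
    {"offset":[0,0,0.05],"rot":[0,0,0]}
  ]
}}

```text
clock: 63.55
ee_pos: [0.5296, -0.4427, 0.0331]
tcp_rot: [-0.004, 0.999, -0.037, 0.002]
contact_force: [-0.7, -1.0, 0.6]
opening: 0.374
```

Request:
{"op": "carry_out", "data": {
  "commands": [
    {"offset":[0,0,0],"rot":[0,0,0]},
    {"offset":[0,0,0],"rot":[0,0,0]},
    {"offset":[0,0,-0.6],"rot":[0,0,0]},
    {"offset":[0,0,-1],"rot":[0,0,0]},
    {"offset":[0,0,-1],"rot":[0,0,0]},
    {"offset":[0,0,-1],"rot":[0,0,0]},
    {"offset":[-0.8,0,-0.5],"rot":[0,0,0]},
    {"offset":[-1,0,0],"rot":[0,0,0]}
  ],
  "gripper": 115
}}

```text
clock: 64.55
ee_pos: [0.4777, -0.4423, 0.1715]
tcp_rot: [0.0, 0.999, -0.036, 0.007]
contact_force: [-0.3, -1.3, 0.4]
opening: 0.549
```

Request:
{"op": "carry_out", "data": {
  "commands": [
    {"offset":[-1,0,0],"rot":[0,0,0]},
    {"offset":[-1,0,0],"rot":[0,0,0]},
    {"offset":[-1,0.5,0],"rot":[0,0,0]},
    {"offset":[-1,0.5,0],"rot":[0,0,0]},
    {"offset":[0,0,0],"rot":[0,0,0]}
  ]
}}

```text
clock: 65.18
ee_pos: [0.3528, -0.4657, 0.1807]
tcp_rot: [0.006, 0.999, -0.036, 0.011]
contact_force: [-0.1, -0.8, -1.7]
opening: 0.545
```

```bash
python3 look.py 7; python3 -c "
from h import *
state()
im=cv2.imread('pics/t7_full.png')
cv2.imwrite('pics/t7b.png',cv2.resize(im[145:245,255:365],None,fx=6,fy=6,interpolation=cv2.INTER_CUBIC))
cv2.imwrite('pics/side24.png',cv2.resize(env.camera('side')[60:384,130:400],None,fx=1.85,fy=1.85))"
```

```text
t 65.22 pos [ 353.8 -465.4  180.9] yaw x-axis -4.08 F [ 0.4 -0.3 -0.3] open 0.55
```

View pics/t7.png

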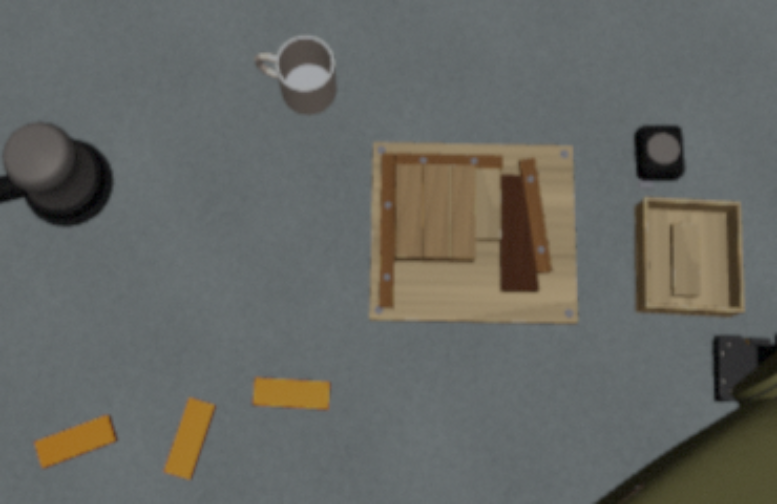

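View pics/t7b.png

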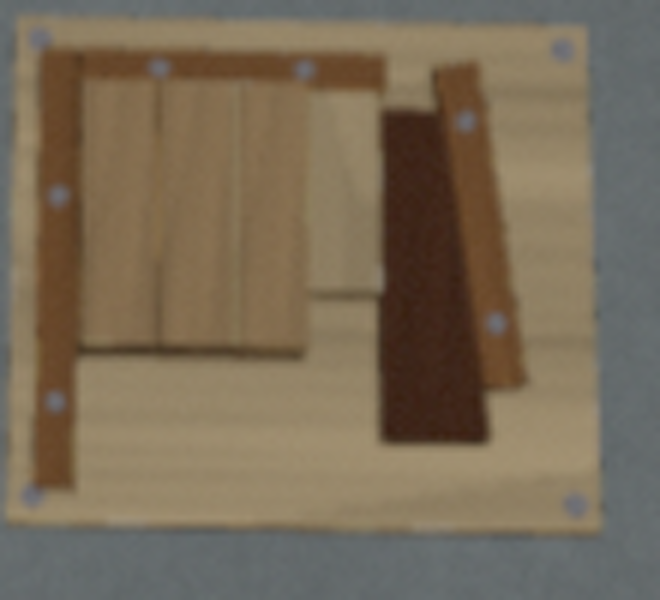

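View pics/side24.png

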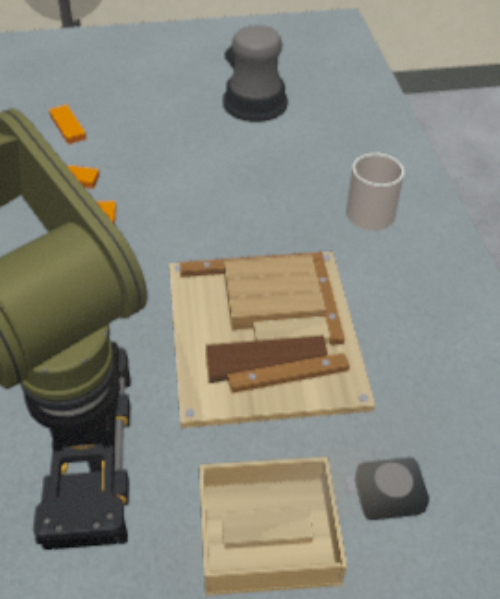

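The strip lies in the box, the row is flush and clamped, and the mug, sander and tape measure are where they were. Handing in.

```bash
python3 -c "
from h import *
print(env.hand_in()); state()"
```

```text
the job is handed in; nothing more can be done
None
the job is handed in; nothing more can be done
```

The job is done and handed in at about 65 s of the 210 s allowed. Three slats and one plywood strip lie flat in the bed, closed up against the side fence and against the end fence. The wedge is jammed between the row and the cleat, and the leftover strip is in the offcut box.

**Last checks:**
- **Wedge:** a final push of about 41 N moved it only 0.4 mm. Its origin measured at jig x of about -6 mm, against the expected -5 mm.
- **Row:** both views show the pieces side by side with their ends in line. A thin light line still shows between slats 2 and 3. I took it for shading, because the wedge stopped where a fully closed row should stop it.
- **Camera disagreement:** the camera measured about 1° of turn on the wedge, which is within its accuracy. The jig as I touched it sat about 3 mm in y from the camera estimate, so I seated the pieces by contact force instead.
- **Surroundings:** the sander, mug and tape measure look unmoved.

**Slips along the way:** slat 2 shifted once as the gripper retreated, and I pushed it closed again. The strip jammed once against the end fence while I was lowering it, and freeing it nudged the parked wedge back about 8 mm.

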